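# Load two battery cells into the cell tester

### The arm

A 6-joint arm with a two-finger parallel gripper is mounted at the origin on the work surface. World frame = base frame: x ahead of the robot, y to its left, z up, the work surface at z = 0. Lengths are in m, angles in rad, forces in N, time in s.
With the tool pointing down it reaches from about 0.425 to 0.95 m from the base axis. Payload 3.5 kg.
Tool frame: the origin (TCP) lies on the centre line of the jaws, within the pads' length; the fingertips stand tip_reach ahead of it and the grasp point (between the pads) lies 11 mm behind it (tip_reach is the distance from the TCP to the fingertips, in m); z points along the fingers, y is the direction in which the jaws open and shut (so a half turn about z gives the same grasp; the last joint's range is limited). The gripper opens to 85 mm and grips with 20 to 120 N. Pads are 22 mm wide; open, the fingers measure 114 mm over their backs; the gripper's body (76 mm by 85 mm) begins 54 mm behind the grasp point. The pads swing forward as they close: fully open they stand 13 mm farther back than shut.
Start: joints at [1.009, 0.286, 1.577, -0, 1.279, -0.15], TCP at [0.27, 0.619, 0.239] pointing down, gripper open.
Joint ranges: [-2.77, 2.77], [-0.9, 2.22], [0.21, 2.48], [-1.53, 4.67], [0.24, 2.81], [-2.84, 2.84]. Speed limits (rad/s): [2.79, 2.79, 3.14, 3.14, 3.14, 3.14].

### API

Orientations are given as a 3x3 rotation matrix whose columns are the frame's x, y, z axes.
In Python, from workcell import * gives the robot as it stands.
- The arm moves only by the tool drive_tool, never from a script. Its arguments are lists of equal length, an entry for each row: "linear": the shift along the tool's x, y, z in mm, a list of three; "roll": the turn about the tool's z in degrees. A call has 1 to 8 rows; each row is the pose to reach, as a shift and turn from the pose measured when the call began, along the tool's axes at that moment; what a row does not reach only later rows make up. A row lasts 1/10 s, in which the tool goes at most 50 mm and 8.59 degrees, less where a joint would pass 70% of its speed; a pose out of reach is approached as far as the arm can. A call with a gripper value outside its range is refused whole. "hand" is the closure, from -1 (fully open) to 1 (shut), so that 0 is half open, set as the call begins (left out, the last holds). The fingers move at their own pace and stop on an object; "newtons" is the grip in N (left out, the last holds). Time passes only in rows, so rows that repeat a pose let the fingers close. It gives the time, the measured TCP pose, the force and the opening at its end, in the units of the state.
- sense(): the state, without advancing time (a new reading comes with each control period).
- snapshot(name): name is "scene" or "top" or "wrist"; returns a dict with "pixels" (400x640x3 uint8, red, green, blue), "range_z" (400x640 float32, m along the optical axis (not along the pixel's ray), 0 where there is no reading), "vertical_fov" (degrees; the focal length in pixels is half the picture's height over the tangent of half this angle, whatever the lens; pixels are square), "cx", "cy" (the principal point, pixels), "T" (4x4, takes a point from camera to world coordinates). Camera axes: x right, y down, z forward; pixel columns grow to the right and rows downward; lengths in m; the calibration is good to about 2 mm. A picture is of the moment at which its call begins.
- sign_off(): hands the job in, once; it reports no verdict.
The state is a dict: "time": time; "qpos": joint angles; "qvel": joint speeds; "joint_torque": joint torques, N m; "ee_pos": TCP position; "orientation": TCP orientation; "force": force on the tool from outside, world axes, zero at the start; "ft_torque": the same for the moment, N m; "finger_gap": opening from 0.0 (shut) to 1.0 (fully open).
Only numpy, scipy, OpenCV 4.12 (cv2) and the standard library are available. Lean on these libraries where they do the work, as an engineer would, in place of code of your own. Each camera call takes 0.05 s, during which the arm holds its last target.

### The job

Load the cell tester: open its flush clear cover fully (there is no handle and no room for fingers round it, but pressing its orange-ribbed edge down tips the other edge up), then lay the two blue cells from the sloping rack into the two V-grooves, one in each, with the white-ringed plus end at the red contact, setting them down rather than dropping them. Then shut the cover flush over them; leave the yellow cell in the rack, and the spool and bottle where they stand.

Things in the scene. Friction and masses are not known exactly. Their poses are not given: they have to be found in the camera images.
- tester: Grey bench tester, fixed, 180 (x) x 236 (y) x 70 mm; origin at the centre of its underside, z up; deck 70 mm high. An open well (x -76 to +20, y -104 to +40, floor 4 mm high) holds the V-grooves, under the clear cover. Behind the hinge, under the cover's press edge, is an empty pit (y 60 to 111, 66 mm deep).
- groove_1 (a point): Where the centre of a cell lying in the first V-groove must be: tester x -28, y -60, 37.4 mm high; axes as the tester's. A groove runs along x: 90-degree V-notches 14 mm deep in two white rails that run along y (centred 24 mm either side of this point, 8 mm thick, tops 33 mm high; 40 mm free between them, nothing above the well floor there).
- groove_2 (a point): The same for the second groove, at tester x -28, y -4, 60 mm from the hinge line. Contact posts (18 mm wide, 50 mm high) stand at both ends of each groove, 78 mm apart, so a 65 mm cell has 6.5 mm spare at each end: red posts at the +x end, black posts at the -x end; a red and a black strip on the deck mark these sides.
- cover (a joint): Angle (rad) of the clear cover about its hinge: 0 shut and flush with the deck, 1.75 fully open (stop). Stiff friction hinge: the cover stays at any angle where it is left and must be pushed all the way both opening and shutting (0.07 N m of friction plus up to 0.04 N m of weight; some 5 to 9 N on the press edge).
- cover_hinge (a point): Middle of the cover's hinge line, which runs along the tester's x: tester x -28, y +56, 67.5 mm high. The cover is a plate 106 mm along x, 5 mm thick; from the hinge line it reaches 166 mm to the tester's -y (free edge, black strip) and 40 mm to +y (aluminium press edge with orange ribs).
- cover_press (a point): On the cover's upper face, middle of the ribbed press edge, 30 mm from the hinge line (to the tester's +y when shut). Pressed down here, that edge sinks into the pit and the free edge rises. Moves with the cover; y points from hinge to press edge, z out of the upper face.
- cover_edge (a point): Middle of the cover's free edge, 166 mm from the hinge line, mid-thickness; moves with the cover.
- rack: Black and aluminium cell rack, fixed, 115 (x) x 184 (y) x 90 mm; origin on the bench under its centre. Three cells lie side by side (rack y -56, 0, +56) across two notched rails like the tester's (48 mm apart, 40 mm free between), on a face that rises 30 degrees to the rack's +x, low ends on a foot stop. A plate lies 16 mm below the notches' bottoms.
- cell_a: Blue battery cell, 26 mm diameter, 65 mm long, about 92 g; origin at its centre, x along its axis towards the plus end (white ring and small steel button). In the rack the plus end is up the slope.
- cell_a_plus (a point): Centre of the plus end of cell_a.
- cell_b: The other blue cell, identical.
- cell_b_plus (a point): Centre of the plus end of cell_b.
- cell_old: Yellow cell of the same size, in one of the rack's three places; it stays there.
- spool: Solder spool (black flanges, steel-coloured winding) standing on the bench, 60 mm diameter, 45 mm high; origin at the centre of its underside.
- flux: Small bottle with a green cap, 32 mm diameter, 70 mm high; origin at the centre of its underside.
Things that resemble listed ones, but are neither listed nor needed, are in the scene too. What is shaped like the cell_b but pink or purple is not meant.

How it is judged:
By the outcome, as a careful person would: the job done as asked, in the order asked, and still so for the second after the job is handed in, with the robot touching nothing.
It also fails if it takes over 69 s, if anything falls off the work surface, if the arm or the gripper's body presses on something with over 40 N, if the wrist force passes 120 N, or if a joint passes its speed limit or range.

## Working session

There is one attempt and no reset: what is moved stays moved. The work goes in short steps, Python scripts to look and compute and a tool call to move; the robot and the scene stay as the last step left them, time stands still between calls to the robot, and variables do not carry over. Pictures are saved under pics/ and viewed, and the job is handed in when it is done.

Besides the shell and the picture viewer there is one more tool, called after "Request:" by a JSON object that holds its "fn" and its "kwargs", one argument or row to a line. drive_tool: Moves the arm, as the interface text tells. Its arguments: {"type":"object","properties":{"linear":{"type":"array","items":{"type":"array","items":{"type":"number"}}},"roll":{"type":"array","items":{"type":"number"}},"hand":{"type":"number"},"newtons":{"type":"number"}},"required":["linear","roll"]}

```bash
ls; mkdir -p pics; python3 - <<'E'
from workcell import *
import cv2,numpy as np
print(sense())
for n in ["scene","top"]:
    s=snapshot(n)
    np.savez(f"{n}0.npz",**{k:v for k,v in s.items()})
    cv2.imwrite(f"pics/{n}0.png",s["pixels"][:,:,::-1])
    print(n,s["vertical_fov"],s["cx"],s["cy"],np.round(s["T"],4).tolist())
E
```

```text
pics
{'time': 0.0, 'qpos': array([ 1.00900284e+00,  2.87195940e-01,  1.57816553e+00,  5.80651678e-07,
        1.27857531e+00, -1.50018041e-01]), 'qvel': array([-0.0014759 ,  0.00045016, -0.00037269,  0.00129115, -0.00060112,
       -0.00062807]), 'joint_torque': array([-8.08984896e-05, -4.05990958e+01, -2.92619240e+01, -9.75078228e-05,
        5.88705720e-03, -1.53202016e-06]), 'ee_pos': array([0.26980574, 0.61804769, 0.23793317]), 'orientation': array([[-9.16411381e-01,  4.00235705e-01, -1.24919683e-03],
       [ 4.00237501e-01,  9.16409302e-01, -1.98353837e-03],
       [ 3.50892716e-04, -2.31771256e-03, -9.99997253e-01]]), 'force': array([-0.0743485 , -0.37987638,  1.26552858]), 'ft_torque': array([ 0.06660919, -0.02293703,  0.05479313]), 'finger_gap': 0.996090456018219}
scene 43.801091492880175 312.0095865940366 202.49445865192655 [[0.2953, 0.5631, -0.7719, 1.4649], [0.9554, -0.178, 0.2357, -0.2953], [-0.0047, -0.807, -0.5905, 0.747], [0.0, 0.0, 0.0, 1.0]]
top 47.40648322572676 315.9634126322164 199.11919221383593 [[-0.0266, -0.9921, 0.1228, 0.4678], [-0.9996, 0.0279, 0.0088, -0.0505], [-0.0121, -0.1225, -0.9924, 1.0772], [0.0, 0.0, 0.0, 1.0]]
```

View pics/scene0.png

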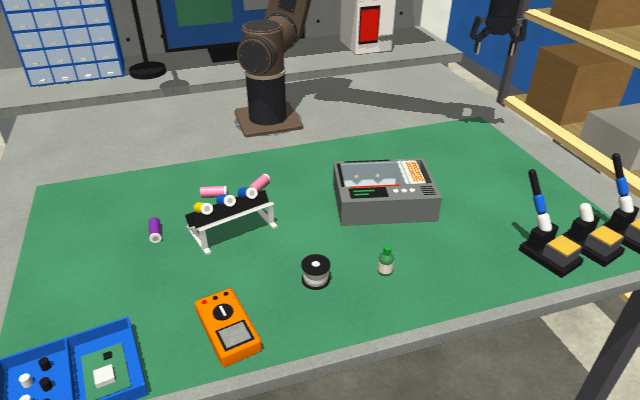

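View pics/top0.png

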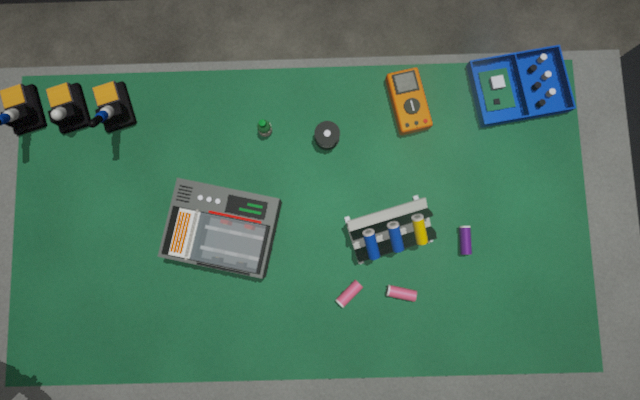

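```bash
cat > h.py <<'E'
import numpy as np,cv2
def load(f):
    return dict(np.load(f,allow_pickle=True))
def pts(s):
    """HxWx3 world points"""
    h,w=s["range_z"].shape
    f=h/2/np.tan(np.radians(float(s["vertical_fov"]))/2)
    u,v=np.meshgrid(np.arange(w),np.arange(h))
    z=s["range_z"]
    P=np.stack([(u-float(s["cx"]))/f*z,(v-float(s["cy"]))/f*z,z],-1)
    T=s["T"]
    return P@T[:3,:3].T+T[:3,3]
def proj(s,p):
    T=np.linalg.inv(s["T"]);q=np.asarray(p)@T[:3,:3].T+T[:3,3]
    f=s["range_z"].shape[0]/2/np.tan(np.radians(float(s["vertical_fov"]))/2)
    return np.stack([q[...,0]/q[...,2]*f+float(s["cx"]),q[...,1]/q[...,2]*f+float(s["cy"])],-1)
def crop(s,name,x0,x1,y0,y1,k):
    im=s["pixels"][y0:y1,x0:x1,::-1]
    cv2.imwrite(name,cv2.resize(im,None,fx=k,fy=k,interpolation=cv2.INTER_CUBIC))
E
python3 - <<'E'
from h import *
s=load("top0.npz")
crop(s,"pics/t_rack.png",330,480,185,315,5)
crop(s,"pics/t_test.png",150,290,170,285,5)
P=pts(s)
for (u,v) in [(300,300),(200,320),(185,250),(195,190),(262,212),(230,245),(371,245),(396,237),(419,230),(330,135),(264,128),(170,240)]:
    print((u,v),np.round(P[v,u],4))
E
```

```text
(300, 300) [ 0.3662  0.0024 -0.0017]
(200, 320) [ 0.3269  0.2349 -0.0004]
(185, 250) [0.4876 0.251  0.0671]
(195, 190) [0.6207 0.2288 0.07  ]
(262, 212) [0.5667 0.0787 0.0731]
(230, 245) [0.4958 0.1505 0.0706]
(371, 245) [ 0.4873 -0.1586  0.0808]
(396, 237) [ 0.5031 -0.2133  0.0829]
(419, 230) [ 0.517  -0.2641  0.0821]
(330, 135) [ 0.7443 -0.0779  0.0461]
(264, 128) [0.7648 0.0748 0.0489]
(170, 240) [0.5122 0.2974 0.0285]
```

View pics/t_rack.png

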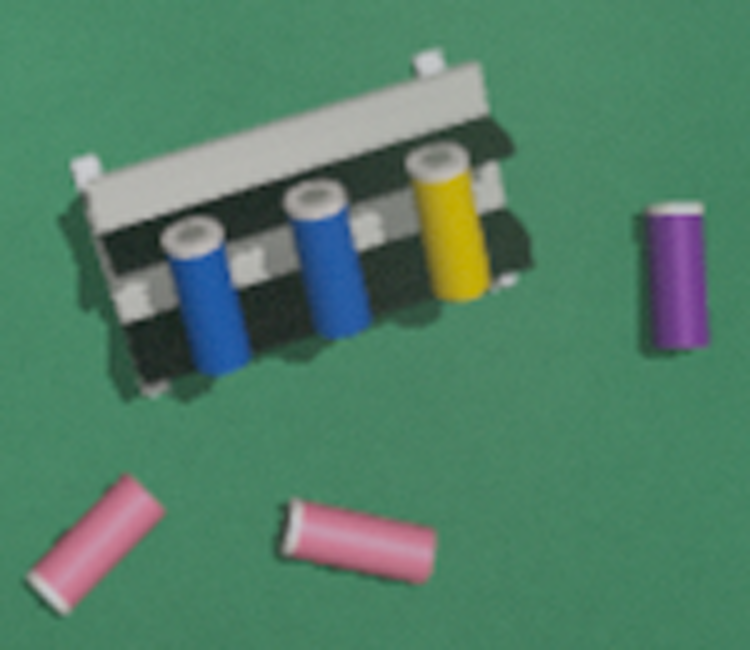

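View pics/t_test.png

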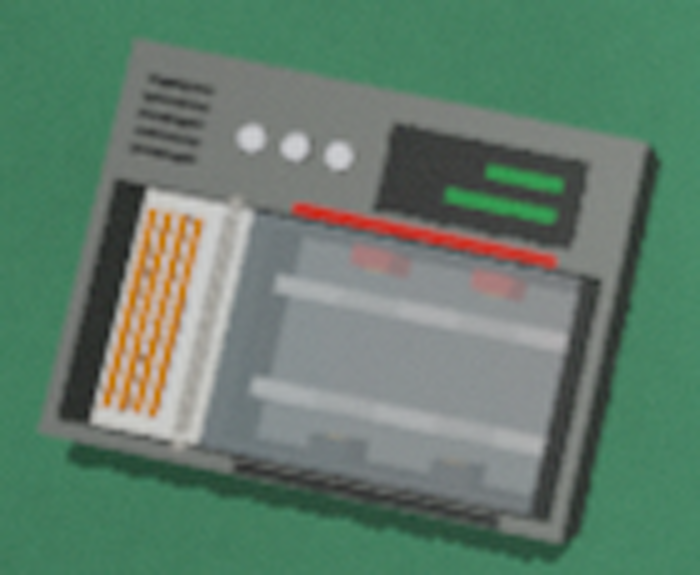

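```bash
cat >> h.py <<'E'
YT=np.radians(-13.1); CT=np.array([.5365,.1773,0])
def Rz(a): return np.array([[np.cos(a),-np.sin(a),0],[np.sin(a),np.cos(a),0],[0,0,1]])
def tw(p): return CT+Rz(YT)@(np.array(p,float)/1000)   # tester mm -> world m
def delta(st,target,yaw_y=None):
    """shift in tool axes mm to bring TCP to world target; roll deg so tool-y has yaw yaw_y"""
    R=st["orientation"];d=R.T@(np.asarray(target)-st["ee_pos"])*1000
    cur=np.degrees(np.arctan2(R[1,1],R[0,1]))
    roll=None if yaw_y is None else (cur-yaw_y+180)%360-180
    return np.round(d,1),roll,cur
E
python3 - <<'E'
from h import *
from scipy.optimize import least_squares
for n in ["top0","scene0"]:
    s=load(n+".npz");P=pts(s);C=s["pixels"].astype(int)
    blue=(C[...,2]>C[...,0]+60)&(C[...,2]>C[...,1]+40)&(P[...,0]>.4)&(P[...,0]<.6)&(P[...,1]<-.1)&(P[...,1]>-.3)&(P[...,2]>.02)
    yel=(C[...,0]>C[...,2]+80)&(C[...,1]>C[...,2]+60)&(P[...,0]>.4)&(P[...,0]<.6)&(P[...,1]<-.2)&(P[...,1]>-.33)&(P[...,2]>.03)
    k,lab,st,_=cv2.connectedComponentsWithStats(blue.astype(np.uint8))
    sets=[lab==i for i in range(1,k) if st[i,4]>30]+[yel]
    for m in sets:
        m=cv2.erode(m.astype(np.uint8),np.ones((3,3)))>0 if m.sum()>150 else m
        Q=P[m]
        def f(p):
            yaw,pit=p[3:];d=np.array([np.cos(yaw)*np.cos(pit),np.sin(yaw)*np.cos(pit),np.sin(pit)])
            e=Q-np.array([p[0],p[1],p[2]]); e0=e-np.outer(e@d,d)
            return np.r_[np.linalg.norm(e0,axis=1)-.013,1e-3*(e@d).mean()]
        c0=Q.mean(0)-[0,0,.01]
        r=least_squares(f,[*c0,.3,.52],loss="soft_l1",f_scale=.001)
        yaw,pit=r.x[3:];d=np.array([np.cos(yaw)*np.cos(pit),np.sin(yaw)*np.cos(pit),np.sin(pit)])
        t=(Q-r.x[:3])@d
        print(n,m.sum(),"c",np.round(r.x[:3],4),"yaw,pit",np.degrees(r.x[3:]).round(1),"t",np.percentile(t,[1,99]).round(4),"rms",np.sqrt(np.mean(f(r.x)**2)).round(4))
for p in ([-28,56,67.5],[-28,86,70],[-28,-110,67.5]): print(tw(p).round(4))
import workcell
st=workcell.sense()
E
```

```text
top0 154 c [ 0.5044 -0.2126  0.0683] yaw,pit [14.5 30.1] t [-0.028  0.025] rms 0.0013
top0 170 c [ 0.4898 -0.1589  0.0686] yaw,pit [14.  30.4] t [-0.0278  0.024 ] rms 0.0014
top0 177 c [ 0.5181 -0.2669  0.0674] yaw,pit [16.2 30. ] t [-0.0275  0.0253] rms 0.0013
scene0 67 c [ 0.4879 -0.1603  0.0654] yaw,pit [14.5 29.3] t [-0.0271  0.0279] rms 0.0007
scene0 67 c [ 0.5029 -0.2141  0.0653] yaw,pit [14.9 30. ] t [-0.0278  0.0266] rms 0.0006
scene0 69 c [ 0.5167 -0.2684  0.0646] yaw,pit [15. 30.] t [-0.031  0.028] rms 0.0005
[0.5219 0.2382 0.0675]
[0.5287 0.2674 0.07  ]
[0.4843 0.0765 0.0675]
```

```bash
python3 - <<'E'
from h import *
from workcell import sense
s=sense()
print(delta(s,tw([-28,87,110]),-13.1))
E
```

```text
(array([-377.5, -216.5,  128.4]), np.float64(79.50612123390397), np.float64(66.40612123390399))
```

Request:
{"fn": "drive_tool", "kwargs": {
  "linear": [
    [-42, -24, 0],
    [-84, -48, 0],
    [-126, -72, 5],
    [-168, -96, 15],
    [-210, -120, 25],
    [-252, -144, 35],
    [-294, -168, 45],
    [-336, -192, 60]
  ],
  "roll": [8.5, 17, 25.5, 34, 42.5, 51, 59.5, 68],
  "hand": 1,
  "newtons": 40
}}

```text
time: 0.9
ee_pos: [0.5015, 0.3064, 0.1785]
orientation: [[0.034, 0.999, -0.0], [0.999, -0.034, -0.001], [-0.001, -0.0, -1.0]]
force: [0.5, 0.4, 0.4]
finger_gap: 0.003
```

```bash
cat > d.py <<'E'
import sys
from h import *
from workcell import sense
s=sense()
a=eval(sys.argv[1]); y=float(sys.argv[2]) if len(sys.argv)>2 else None
q=Rz(YT).T@(s["ee_pos"]-CT)*1000
print("t",round(s["time"],2),"tester tcp",q.round(1),"world",s["ee_pos"].round(4),"gap",round(s["finger_gap"],3),"F",s["force"].round(1),"q",s["qpos"].round(2))
print(delta(s,a,y))
E
python3 d.py "tw([-28,87,110])" -13.1
```

```text
t 0.9 tester tcp [-63.3 117.8 178.5] world [0.5015 0.3064 0.1785] gap 0.003 F [0.5 0.4 0.4] q [ 0.38  0.15  1.85 -0.    1.14  0.41]
(array([-37. ,  28.7,  68.6]), np.float64(11.156857700723464), np.float64(-1.943142299276528))
```

Request:
{"fn": "drive_tool", "kwargs": {
  "linear": [
    [-20, 15, 30],
    [-37, 28.7, 55],
    [-37, 28.7, 68],
    [-37, 28.7, 68]
  ],
  "roll": [6, 11.2, 11.2, 11.2]
}}

```text
time: 1.3
ee_pos: [0.527, 0.2676, 0.1076]
orientation: [[0.227, 0.974, -0.006], [0.974, -0.227, -0.003], [-0.004, -0.005, -1.0]]
force: [-0.7, 0.1, -0.2]
finger_gap: -0.003
```

```bash
python3 d.py "tw([-28,87,78])" -13.1; python3 - <<'E'
from workcell import snapshot
import cv2
s=snapshot("wrist"); cv2.imwrite("pics/w1.png",s["pixels"][:,:,::-1])
E
```

```text
t 1.3 tester tcp [-29.7  85.8 107.6] world [0.527  0.2676 0.1076] gap -0.003 F [-0.7  0.1 -0.2] q [ 0.3   0.25  1.88 -0.    1.02  0.53]
(array([ 1.4,  1.8, 29.6]), np.float64(-0.04186897961022851), np.float64(-13.141868979610225))
```

View pics/w1.png

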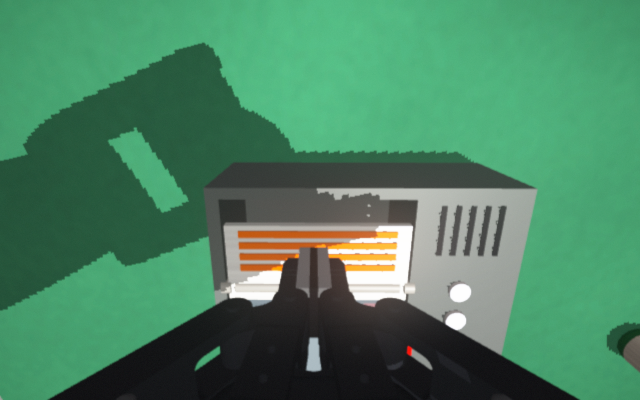

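Request:
{"fn": "drive_tool", "kwargs": {
  "linear": [
    [1, 2, 20],
    [1, 2, 29],
    [1, 2, 36],
    [1, 2, 43],
    [0, 2, 50],
    [-1, 2, 57],
    [-2, 2, 63],
    [-3, 2, 67]
  ],
  "roll": [0, 0, 0, 0, 0, 0, 0, 0]
}}

```text
time: 2.15
ee_pos: [0.5297, 0.2656, 0.043]
orientation: [[0.226, 0.974, -0.001], [0.974, -0.226, -0.001], [-0.001, -0.0, -1.0]]
force: [0.4, 1.7, 2.7]
finger_gap: 0.001
```

```bash
python3 d.py "tw([-28,83,41.5])" -13.1; python3 - <<'E'
from workcell import snapshot
import cv2,numpy as np
s=snapshot("scene"); cv2.imwrite("pics/s2.png",cv2.resize(s["pixels"][100:260,300:480,::-1],None,fx=4,fy=4))
E
```

```text
t 2.15 tester tcp [-26.6  84.4  43. ] world [0.5297 0.2656 0.043 ] gap 0.001 F [0.4 1.7 2.7] q [ 0.29  0.34  1.9  -0.    0.9   0.52]
(array([-1.4, -1.4,  1.5]), np.float64(0.04047785014137162), np.float64(-13.059522149858628))
```

View pics/s2.png

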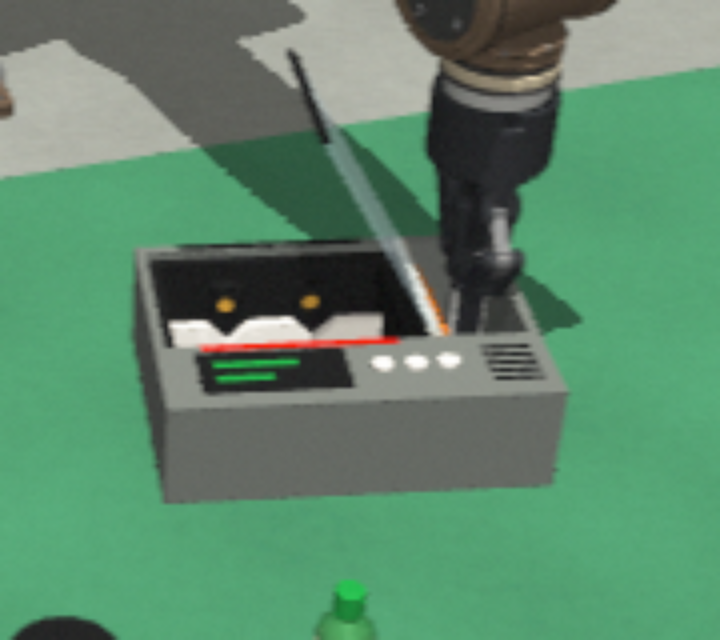

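Request:
{"fn": "drive_tool", "kwargs": {
  "linear": [
    [6, 0, -40],
    [8, 0, -90],
    [8, 0, -140],
    [4, 0, -190],
    [-20, 0, -222],
    [-65, 0, -222],
    [-110, 0, -218],
    [-146, 0, -190]
  ],
  "roll": [0, 0, 0, 0, 0, 0, 0, 0]
}}

```text
time: 3.0
ee_pos: [0.4976, 0.1215, 0.2352]
orientation: [[0.226, 0.974, 0.005], [0.974, -0.226, -0.002], [-0.001, 0.005, -1.0]]
force: [0.7, 0.4, -0.6]
finger_gap: -0.001
```

```bash
python3 d.py "tw([-28,-60,195])" -13.1; python3 - <<'E'
from workcell import snapshot
import cv2,numpy as np
s=snapshot("scene"); cv2.imwrite("pics/s3.png",cv2.resize(s["pixels"][60:260,300:500,::-1],None,fx=3,fy=3))
E
```

```text
t 3.0 tester tcp [-25.3 -63.2 235.2] world [0.4976 0.1215 0.2352] gap -0.001 F [ 0.7  0.4 -0.6] q [ 0.04 -0.08  1.98 -0.    1.24  0.27]
(array([ 3.2, -2.9, 40.2]), np.float64(0.045885504733178095), np.float64(-13.054114495266823))
```

View pics/s3.png

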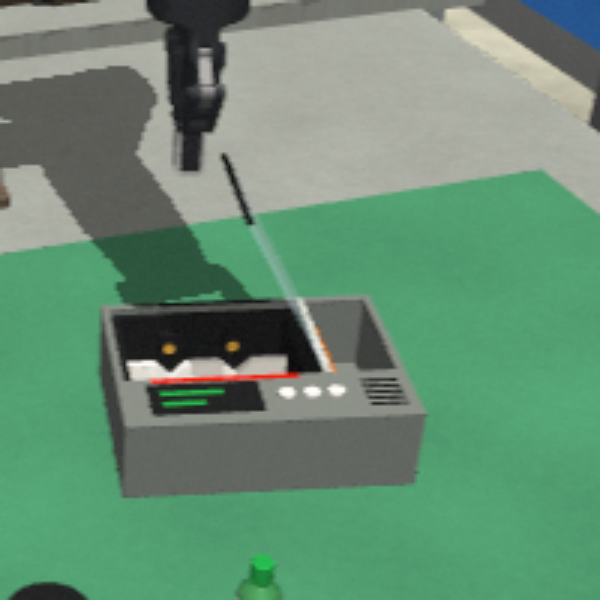

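Request:
{"fn": "drive_tool", "kwargs": {
  "linear": [
    [0, -2, 38],
    [8, -2, 40],
    [20, -2, 40],
    [36, -2, 40],
    [54, -2, 40],
    [72, -2, 40],
    [90, -2, 40],
    [106, -2, 40]
  ],
  "roll": [0, 0, 0, 0, 0, 0, 0, 0]
}}

```text
time: 3.85
ee_pos: [0.5227, 0.2254, 0.1988]
orientation: [[0.227, 0.974, 0.014], [0.974, -0.227, -0.0], [0.003, 0.014, -1.0]]
force: [2.1, -1.4, 21.5]
finger_gap: 0.001
```

```bash
python3 d.py "tw([-28,63.5,195])" -13.1
```

```text
t 3.85 tester tcp [-24.3  43.7 198.8] world [0.5227 0.2254 0.1988] gap 0.001 F [ 2.1 -1.4 21.5] q [ 0.23  0.09  1.89 -0.    1.16  0.46]
(array([19.8, -3.7,  3.8]), np.float64(-0.008866339264187673), np.float64(-13.108866339264182))
```

```bash
python3 - <<'E'
from workcell import snapshot
import cv2,numpy as np
s=snapshot("scene"); np.savez("sc4.npz",**s); cv2.imwrite("pics/s4.png",cv2.resize(s["pixels"][60:240,300:500,::-1],None,fx=4,fy=4,interpolation=cv2.INTER_CUBIC))
E
```

```text
(no output)
```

View pics/s4.png

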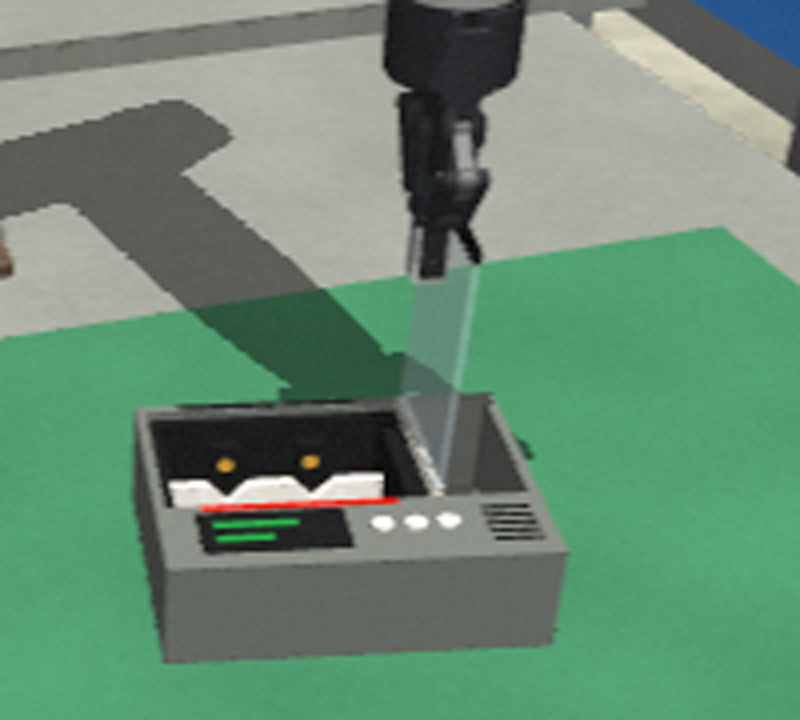

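Request:
{"fn": "drive_tool", "kwargs": {
  "linear": [
    [-2, -2, -12],
    [2, -2, -14],
    [10, -3, -14],
    [18, -3, -14],
    [22, -3, -14],
    [22, -3, -14]
  ],
  "roll": [0, 0, 0, 0, 0, 0]
}}

```text
time: 4.5
ee_pos: [0.5235, 0.2481, 0.2107]
orientation: [[0.225, 0.974, 0.009], [0.974, -0.225, -0.004], [-0.002, 0.01, -1.0]]
force: [-2.7, -4.1, 2.9]
finger_gap: 0.001
```

```bash
python3 d.py "tw([-28,63.5,195])" -13.1; python3 - <<'E'
from workcell import snapshot
import cv2,numpy as np
s=snapshot("scene"); np.savez("sc4.npz",**s); cv2.imwrite("pics/s5.png",cv2.resize(s["pixels"][60:240,300:500,::-1],None,fx=4,fy=4,interpolation=cv2.INTER_CUBIC))
E
```

```text
t 4.5 tester tcp [-28.8  66.  210.7] world [0.5235 0.2481 0.2107] gap 0.001 F [-2.7 -4.1  2.9] q [ 0.27  0.1   1.85 -0.01  1.19  0.5 ]
(array([-2.5,  0.6, 15.8]), np.float64(0.10728234154856864), np.float64(-12.992717658451435))
```

View pics/s5.png

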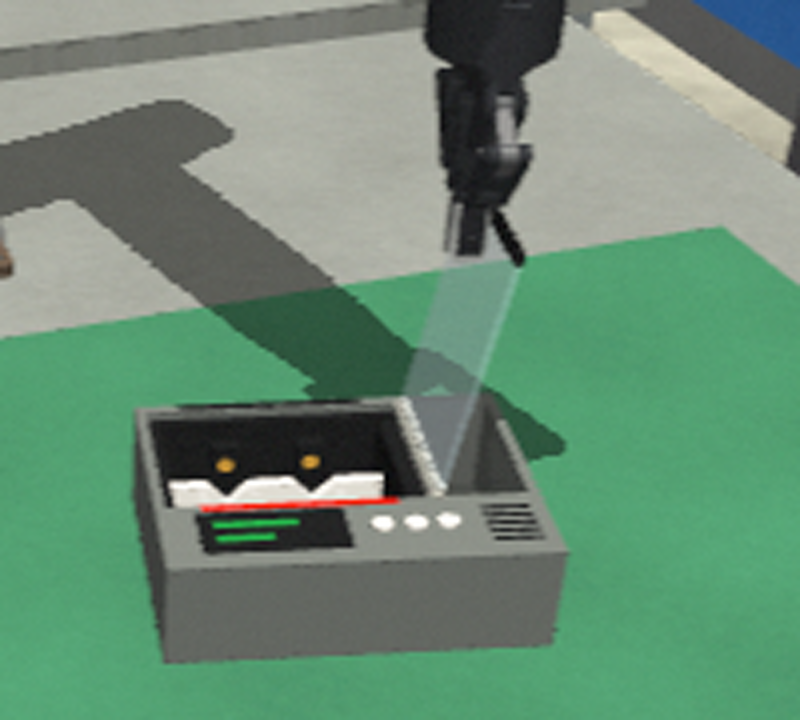

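Request:
{"fn": "drive_tool", "kwargs": {
  "linear": [
    [4, 0, 0],
    [8, 0, 0],
    [8, 0, 0]
  ],
  "roll": [0, 0, 0]
}}

```text
time: 4.85
ee_pos: [0.5237, 0.249, 0.2107]
orientation: [[0.223, 0.975, 0.001], [0.974, -0.223, -0.023], [-0.022, 0.006, -1.0]]
force: [-8.0, -21.6, 11.5]
finger_gap: 0.001
```

```bash
python3 d.py "tw([-28,63.5,195])" -13.1
```

```text
t 4.85 tester tcp [-28.7  66.9 210.7] world [0.5237 0.249  0.2107] gap 0.001 F [ -8.  -21.6  11.5] q [ 0.28  0.11  1.84 -0.02  1.2   0.51]
(array([-3.1,  0.6, 15.8]), np.float64(0.19835697450986345), np.float64(-12.901643025490124))
```

```bash
python3 d.py "[.489,-.1595,.2]" -75.5
```

```text
t 4.85 tester tcp [-28.7  66.9 210.7] world [0.5237 0.249  0.2107] gap 0.001 F [ -8.  -21.6  11.5] q [ 0.28  0.11  1.84 -0.02  1.2   0.51]
(array([-405.6,   57.3,   20. ]), np.float64(62.59835697450987), np.float64(-12.901643025490124))
```

Request:
{"fn": "drive_tool", "kwargs": {
  "linear": [
    [-20, 0, 0],
    [-65, 4, 2],
    [-114, 12, 5],
    [-163, 20, 8],
    [-212, 28, 10],
    [-260, 36, 12],
    [-309, 44, 14],
    [-358, 52, 16]
  ],
  "roll": [0, 8, 16, 24, 32, 40, 48, 56],
  "hand": -0.1,
  "newtons": 25
}}

```text
time: 5.65
ee_pos: [0.4936, -0.1133, 0.2019]
orientation: [[0.935, 0.354, -0.001], [0.354, -0.935, -0.021], [-0.008, 0.02, -1.0]]
force: [1.5, 0.2, -0.0]
finger_gap: 0.553
```

```bash
python3 d.py "[.489,-.1595,.15]" -75.5
```

```text
t 5.65 tester tcp [  24.1 -292.8  201.9] world [ 0.4936 -0.1133  0.2019] gap 0.553 F [ 1.5  0.2 -0. ] q [-0.42 -0.06  2.02 -0.02  1.17  0.8 ]
(array([-20.3,  40.5,  52.8]), np.float64(6.25413966829521), np.float64(-69.24586033170479))
```

Request:
{"fn": "drive_tool", "kwargs": {
  "linear": [
    [-12, 25, 20],
    [-20.3, 40.5, 45],
    [-20.3, 40.5, 52],
    [-20.3, 40.5, 52]
  ],
  "roll": [5, 6.3, 6.3, 6.3]
}}

```text
time: 6.05
ee_pos: [0.4876, -0.1586, 0.1485]
orientation: [[0.969, 0.249, -0.005], [0.249, -0.968, -0.018], [-0.009, 0.017, -1.0]]
force: [0.2, 0.1, -0.2]
finger_gap: 0.552
```

```bash
python3 d.py "[.489,-.1595,.056]" -75.5;  python3 - <<'E'
from workcell import snapshot
import cv2,numpy as np
s=snapshot("wrist"); np.savez("w6.npz",**s); cv2.imwrite("pics/w6.png",s["pixels"][:,:,::-1])
E
```

```text
t 6.05 tester tcp [  28.5 -338.3  148.5] world [ 0.4876 -0.1586  0.1485] gap 0.552 F [ 0.2  0.1 -0.2] q [-0.5   0.02  2.05 -0.02  1.06  0.83]
(array([ 2. , -0.3, 92.4]), np.float64(-0.0924861380797779), np.float64(-75.59248613807976))
```

View pics/w6.png

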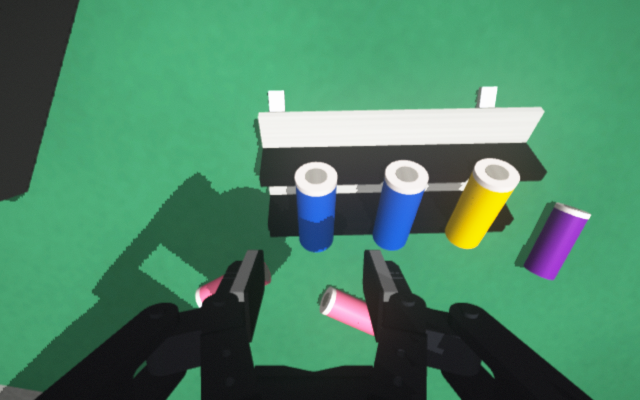

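```bash
cat >> h.py <<'E'
from scipy.optimize import least_squares
def cyl(Q,guess):
    def dr(p): 
        yaw,pit=p[3:];return np.array([np.cos(yaw)*np.cos(pit),np.sin(yaw)*np.cos(pit),np.sin(pit)])
    def f(p):
        d=dr(p);e=Q-p[:3];e0=e-np.outer(e@d,d)
        return np.r_[np.linalg.norm(e0,axis=1)-.013,1e-3*(e@d).mean()]
    r=least_squares(f,guess,loss="soft_l1",f_scale=.001)
    d=dr(r.x);t=(Q-r.x[:3])@d
    return r.x,d,np.percentile(t,[1,99]),np.sqrt(np.mean(f(r.x)**2))
def blues(s,lo,hi,guess,minpx=40):
    P=pts(s);C=s["pixels"].astype(int)
    b=(C[...,2]>C[...,0]+60)&(C[...,2]>C[...,1]+40)&np.all((P>lo)&(P<hi),-1)
    k,lab,st,_=cv2.connectedComponentsWithStats(b.astype(np.uint8))
    for i in range(1,k):
        if st[i,4]<minpx: continue
        m=lab==i
        x,d,t,e=cyl(P[m],np.r_[P[m].mean(0)-[0,0,.01],guess])
        print(st[i,4],"mid-blue c",(x[:3]+d*t.mean()).round(4),"yaw,pit",np.degrees(x[3:]).round(1),"t",t.round(4),"len",(t[1]-t[0]).round(4),"rms",e.round(4))
E
python3 - <<'E'
from h import *
blues(load("w6.npz"),[.4,-.3,.02],[.6,-.1,.15],[.26,.52])
E
```

```text
2064 mid-blue c [ 0.5027 -0.2157  0.0689] yaw,pit [15.5 30. ] t [-0.0358  0.0234] len 0.0593 rms 0.0004
1941 mid-blue c [ 0.488  -0.1617  0.0691] yaw,pit [15.4 29.9] t [-0.036   0.0225] len 0.0585 rms 0.0003
```

Request:
{"fn": "drive_tool", "kwargs": {
  "linear": [
    [2, 0.8, 40],
    [2, 0.8, 80],
    [2, 0.8, 91],
    [2, 0.8, 91]
  ],
  "roll": [-0.5, -0.5, -0.5, -0.5]
}}

```text
time: 6.5
ee_pos: [0.4898, -0.1593, 0.058]
orientation: [[0.966, 0.26, -0.005], [0.26, -0.966, -0.018], [-0.01, 0.016, -1.0]]
force: [-0.3, 0.3, -0.1]
finger_gap: 0.551
```

Request:
{"fn": "drive_tool", "kwargs": {
  "linear": [
    [0, 0, 0],
    [0, 0, 0],
    [0, 0, 0],
    [0, 0, 0],
    [0, 0, 0]
  ],
  "roll": [0, 0, 0, 0, 0],
  "hand": 1,
  "newtons": 25
}}

```text
time: 7.0
ee_pos: [0.4919, -0.1606, 0.0606]
orientation: [[0.966, 0.26, -0.0], [0.26, -0.965, -0.021], [-0.006, 0.02, -1.0]]
force: [0.6, -1.9, 6.3]
finger_gap: 0.293
```

```bash
python3 d.py "tw([-28,-60,150])" -103.1
```

```text
t 7.0 tester tcp [  33.2 -339.2   60.6] world [ 0.4919 -0.1606  0.0606] gap 0.293 F [ 0.6 -1.9  6.3] q [-0.5   0.17  2.08 -0.02  0.88  0.82]
(array([  77.2, -273.2,  -95.4]), np.float64(28.153566585128743), np.float64(-74.94643341487125))
```

Request:
{"fn": "drive_tool", "kwargs": {
  "linear": [
    [0, 0, -15],
    [0, 0, -50],
    [0, -5, -95],
    [10, -40, -110],
    [22, -80, -110],
    [34, -125, -110],
    [46, -170, -110],
    [58, -215, -110]
  ],
  "roll": [0, 0, 0, 6, 12, 18, 24, 28.2]
}}

```text
time: 7.8
ee_pos: [0.491, 0.0665, 0.1664]
orientation: [[0.973, -0.231, -0.001], [-0.231, -0.973, -0.02], [0.004, 0.02, -1.0]]
force: [0.3, -1.1, -1.7]
finger_gap: 0.294
```

```bash
python3 d.py "tw([-28,-60,120])" -103.1;  python3 - <<'E'
from workcell import snapshot
import cv2,numpy as np
s=snapshot("wrist"); np.savez("w7.npz",**s); cv2.imwrite("pics/w7.png",s["pixels"][:,:,::-1])
s=snapshot("scene"); np.savez("s7.npz",**s); cv2.imwrite("pics/s7.png",cv2.resize(s["pixels"][50:250,180:460,::-1],None,fx=2.8,fy=2.8,interpolation=cv2.INTER_CUBIC))
E
```

```text
t 7.8 tester tcp [ -19.2 -118.2  166.4] world [0.491  0.0665 0.1664] gap 0.294 F [ 0.3 -1.1 -1.7] q [-0.06 -0.04  2.07 -0.02  1.11  1.75]
(array([ -9.3, -59.1,  45.2]), np.float64(-0.27993532410215494), np.float64(-103.37993532410214))
```

View pics/w7.png

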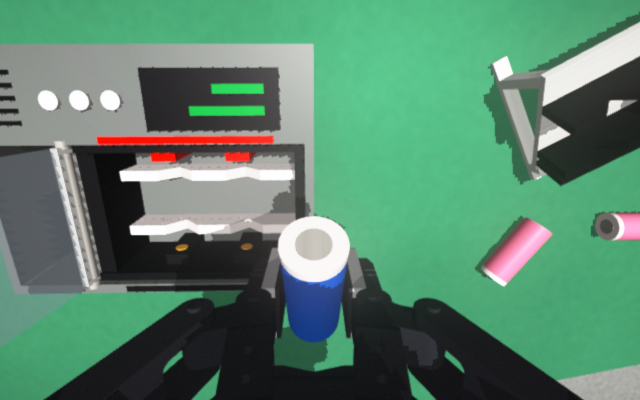

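View pics/s7.png

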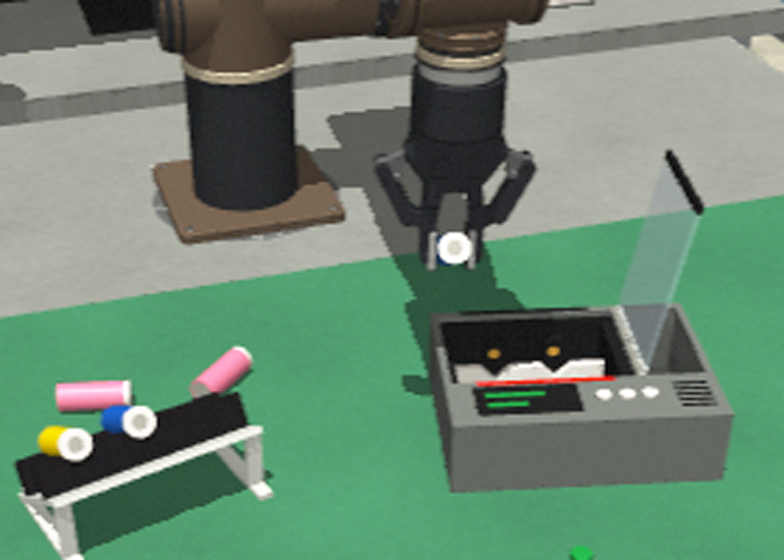

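```bash
python3 - <<'E'
from h import *
s=load("w7.npz");P=pts(s)
blues(s,[.4,-.1,.1],[.6,.2,.3],[-.23,.52],200)
# white ring circle points
C=s["pixels"].astype(int)
# tester frame points
Q=(P-CT)@Rz(YT)*1000
for (u,v) in [(310,100),(310,45),(200,140),(66,215),(160,157),(237,157),(150,177),(240,177),(270,227),(170,229),(215,260)]:
    print((u,v),Q[v,u].round(1))
# deck +-y edge: right edge at rows
d=(abs(Q[...,2]-70)<3)
for v in (60,80,100,120,200,270):
    us=np.where(d[v,:330])[0]; print(v,us.max(),Q[v,us.max()].round(1))
E
```

```text
3157 mid-blue c [0.4874 0.0674 0.1749] yaw,pit [-12.8  30.6] t [-0.0373  0.0211] len 0.0584 rms 0.0002
(310, 100) [  55.1 -118.4   71.5]
(310, 45) [  88.7 -118.7   71.3]
(200, 140) [ 29.2 -42.6  72.2]
(66, 215) [-21.3  53.9  80.8]
(160, 157) [14.2 -4.9 52.4]
(237, 157) [ 13.8 -62.9  52.8]
(150, 177) [-5.4 13.5 34.6]
(240, 177) [ -8.5 -58.3  24.9]
(270, 227) [-50.8 -83.2  35.3]
(170, 229) [  58.3 -116.   303. ]
(215, 260) [-76.9 -35.7  44.9]
60 313 [  79.8 -120.5   71.8]
80 313 [  67.6 -120.5   72.4]
100 313 [  55.1 -120.4   71.6]
120 313 [  42.  -120.3   71.6]
200 313 [ -15.1 -120.    71.5]
270 97 [-72.1  50.1  68.1]
```

Request:
{"fn": "drive_tool", "kwargs": {
  "linear": [
    [-4, -29, 20],
    [-8, -56, 45],
    [-8.3, -58.6, 80],
    [-8.3, -58.6, 106],
    [-8.3, -58.6, 108]
  ],
  "roll": [0, 0, 0, 0, 0]
}}

```text
time: 8.4
ee_pos: [0.4916, 0.1262, 0.0535]
orientation: [[0.975, -0.222, -0.011], [-0.222, -0.975, -0.019], [-0.007, 0.021, -1.0]]
force: [-0.3, 0.6, -0.7]
finger_gap: 0.296
```

```bash
python3 d.py "tw([-27,-60.5,43])" -103.1;  python3 - <<'E'
from workcell import snapshot
import cv2,numpy as np
s=snapshot("wrist"); np.savez("w8.npz",**s); cv2.imwrite("pics/w8.png",s["pixels"][:,:,::-1])
E
```

```text
t 8.4 tester tcp [-32.2 -59.9  53.5] world [0.4916 0.1262 0.0535] gap 0.296 F [-0.3  0.6 -0.7] q [ 0.06  0.17  2.1  -0.02  0.89  1.87]
(array([ 5.2,  0.4, 10.4]), np.float64(0.2718516815021985), np.float64(-102.82814831849781))
```

View pics/w8.png

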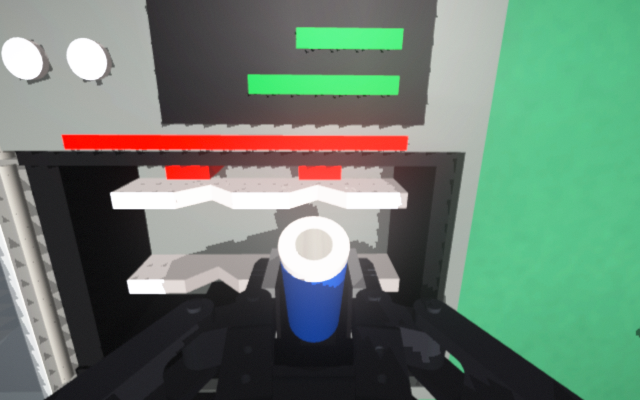

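Request:
{"fn": "drive_tool", "kwargs": {
  "linear": [
    [5.5, 0.4, 1],
    [5.5, 0.4, 8],
    [5.5, 0.4, 12],
    [5.5, 0.4, 16],
    [5.5, 0.4, 20]
  ],
  "roll": [0, 0, 0, 0, 0]
}}

```text
time: 8.95
ee_pos: [0.5024, 0.1225, 0.0389]
orientation: [[0.975, -0.22, 0.001], [-0.22, -0.975, -0.022], [0.006, 0.022, -1.0]]
force: [-1.1, -9.1, 15.8]
finger_gap: 0.292
```

```bash
python3 d.py "tw([-27,-60.5,28])" -103.1
```

```text
t 8.95 tester tcp [-20.8 -61.1  38.9] world [0.5024 0.1225 0.0389] gap 0.292 F [-1.1 -9.1 15.8] q [ 0.05  0.21  2.08 -0.03  0.85  1.87]
(array([-6.3, -0.9, 10.9]), np.float64(0.38028724534279945), np.float64(-102.71971275465718))
```

Request:
{"fn": "drive_tool", "kwargs": {
  "linear": [
    [-2, -0.5, 1],
    [-4, -0.5, 2],
    [-5, -0.5, 4],
    [-5, -0.5, 5],
    [-5, -0.5, 5]
  ],
  "roll": [0, 0, 0, 0, 0]
}}

```text
time: 9.45
ee_pos: [0.5021, 0.1225, 0.0374]
orientation: [[0.976, -0.218, 0.01], [-0.218, -0.976, -0.025], [0.016, 0.022, -1.0]]
force: [2.4, -8.2, 9.9]
finger_gap: 0.296
```

```bash
python3 d.py "tw([-27,-60.5,28])" -103.1;  python3 - <<'E'
from workcell import snapshot
import cv2,numpy as np
s=snapshot("wrist"); np.savez("w9.npz",**s); cv2.imwrite("pics/w9.png",s["pixels"][:,:,::-1])
E
```

```text
t 9.45 tester tcp [-21.  -61.2  37.4] world [0.5021 0.1225 0.0374] gap 0.296 F [ 2.4 -8.2  9.9] q [ 0.06  0.21  2.09 -0.03  0.84  1.87]
(array([-6.1, -1. ,  9.3]), np.float64(0.48192561515321586), np.float64(-102.61807438484676))
```

View pics/w9.png

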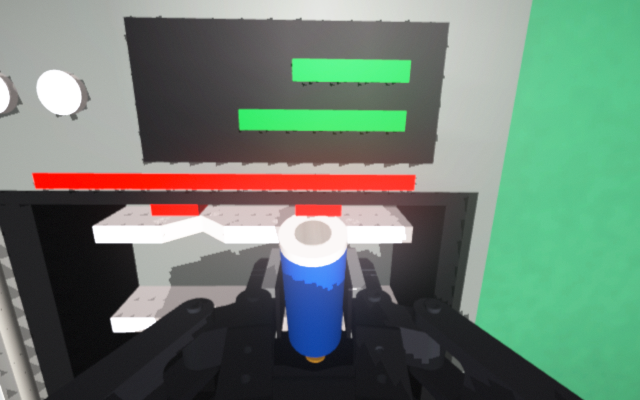

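```bash
python3 - <<'E'
from h import *
s=load("w9.npz");P=pts(s)
for nm in ("w7.npz","w8.npz","w9.npz"):
    s=load(nm); blues(s,[.4,-.1,.02],[.6,.2,.3],[-.23,.52],200)
Q=(P-CT)@Rz(YT)*1000
for (u,v) in [(315,358),(320,210),(350,235),(120,325),(100,232),(313,235),(313,218),(225,184)]: print((u,v),Q[v,u].round(1))
E
```

```text
3157 mid-blue c [0.4874 0.0674 0.1749] yaw,pit [-12.8  30.6] t [-0.0373  0.0211] len 0.0584 rms 0.0002
3231 mid-blue c [0.4877 0.1271 0.0618] yaw,pit [-12.2  30.1] t [-0.0377  0.0215] len 0.0592 rms 0.0028
5107 mid-blue c [0.498  0.1233 0.0483] yaw,pit [-11.4  19.8] t [-0.0389  0.0208] len 0.0597 rms 0.0053
(315, 358) [-66.6 -62.4  42.1]
(320, 210) [ 13.2 -63.3  51.8]
(350, 235) [ -4.5 -78.   35. ]
(120, 325) [-51.3  32.7  36.1]
(100, 232) [-2.8 34.2 35.3]
(313, 235) [  7.  -60.4  62.2]
(313, 218) [  9.8 -60.6  51.6]
(225, 184) [ 28.7 -32.   72. ]
```

Request:
{"fn": "drive_tool", "kwargs": {
  "linear": [
    [-1, -0.5, -8],
    [-4, -0.5, -16],
    [-6, -0.5, -18],
    [-6, -0.5, -18],
    [-6, -0.5, -18]
  ],
  "roll": [0, 0, 0, 0, 0]
}}

```text
time: 10.0
ee_pos: [0.4954, 0.125, 0.0548]
orientation: [[0.976, -0.218, 0.009], [-0.218, -0.976, -0.025], [0.015, 0.022, -1.0]]
force: [-0.1, 0.2, -1.2]
finger_gap: 0.296
```

```bash
python3 d.py "tw([-27,-60.5,28])" -103.1;  python3 - <<'E'
from workcell import snapshot
from h import *
s=snapshot("wrist"); np.savez("w10.npz",**s); cv2.imwrite("pics/w10.png",s["pixels"][:,:,::-1])
blues(s,[.4,-.1,.02],[.6,.2,.3],[-.23,.52],200)
E
```

```text
t 10.0 tester tcp [-28.2 -60.3  54.8] world [0.4954 0.125  0.0548] gap 0.296 F [-0.1  0.2 -1.2] q [ 0.06  0.16  2.1  -0.03  0.87  1.87]
(array([ 0.8, -0.3, 26.8]), np.float64(0.4998749942787981), np.float64(-102.6001250057212))
4956 mid-blue c [0.4911 0.1259 0.0654] yaw,pit [-11.6  20.7] t [-0.0412  0.0187] len 0.0599 rms 0.0047
```

View pics/w10.png

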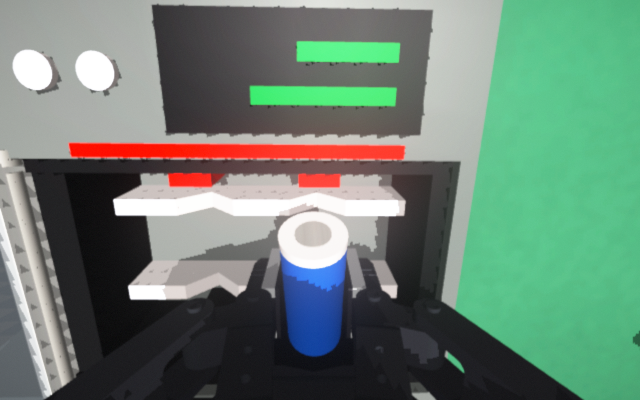

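Request:
{"fn": "drive_tool", "kwargs": {
  "linear": [
    [2, -0.5, 9],
    [2, -0.5, 17],
    [1, -0.5, 20],
    [0, -0.5, 23],
    [-1, -0.5, 26],
    [-2, -0.5, 29],
    [-2, -0.5, 31],
    [-2, -0.5, 31]
  ],
  "roll": [0, 0, 0, 0, 0, 0, 0, 0]
}}

```text
time: 10.85
ee_pos: [0.4973, 0.1231, 0.0255]
orientation: [[0.976, -0.216, 0.016], [-0.215, -0.976, -0.029], [0.021, 0.025, -0.999]]
force: [3.7, -8.4, 8.0]
finger_gap: 0.293
```

```bash
python3 d.py "tw([-27,-60.5,28])" -103.1;  python3 - <<'E'
from workcell import snapshot
from h import *
s=snapshot("wrist"); np.savez("w11.npz",**s); cv2.imwrite("pics/w11.png",s["pixels"][:,:,::-1])
blues(s,[.4,-.1,.02],[.6,.2,.3],[-.23,.2],200)
E
```

```text
t 10.85 tester tcp [-25.8 -61.7  25.5] world [0.4973 0.1231 0.0255] gap 0.293 F [ 3.7 -8.4  8. ] q [ 0.06  0.22  2.1  -0.04  0.81  1.88]
(array([-1.1, -1.1, -2.5]), np.float64(0.6240484607238841), np.float64(-102.47595153927612))
7688 mid-blue c [0.4946 0.1237 0.0398] yaw,pit [-11.6   2.2] t [-0.0269  0.0318] len 0.0587 rms 0.0073
```

View pics/w11.png

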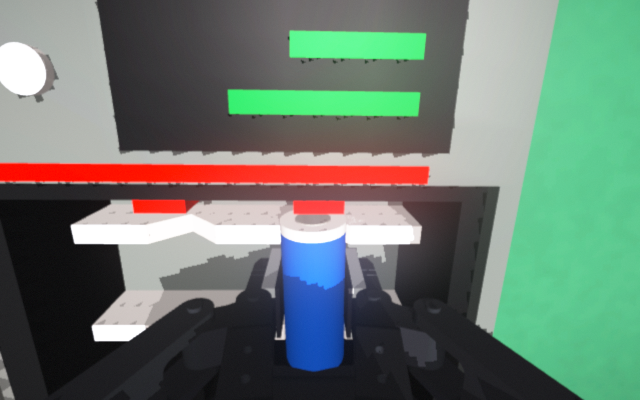

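```bash
cat >> h.py <<'E'
def ridge(s,y0,name=""):
    """top-of-cell height profile along tester x for cell near tester y0"""
    P=pts(s);Q=(P-CT)@Rz(YT)*1000;C=s["pixels"].astype(int)
    b=(C[...,2]>C[...,0]+40)&(C[...,2]>C[...,1]+30)
    for x in range(-66,16,8):
        m=(abs(Q[...,0]-x)<4)&(abs(Q[...,1]-y0)<14)&(Q[...,2]<100)&(Q[...,2]>15)&b
        if m.sum()>8:
            i=Q[m]; hi=i[:,2]>np.percentile(i[:,2],85)
            print(name,x,m.sum(),"ztop",np.percentile(i[:,2],95).round(1),"y",np.median(i[hi,1]).round(1),end=" | ")
    print()
E
python3 - <<'E'
from h import *
s=load("w11.npz");ridge(s,-62)
E
```

```text
-58 530 ztop 52.1 y -61.9 |  -50 883 ztop 52.5 y -62.4 |  -42 946 ztop 52.7 y -61.6 |  -34 996 ztop 53.0 y -61.9 |  -26 1046 ztop 53.4 y -61.3 |  -18 1136 ztop 53.7 y -60.9 |  -10 1199 ztop 54.0 y -61.2 |  -2 1014 ztop 54.2 y -61.2 |
```

Request:
{"fn": "drive_tool", "kwargs": {
  "linear": [
    [0, 1, 3],
    [-1, 1, 5],
    [-1, 1, 5]
  ],
  "roll": [0, 0, 0]
}}

```text
time: 11.2
ee_pos: [0.4984, 0.1218, 0.0238]
orientation: [[0.976, -0.217, 0.017], [-0.216, -0.976, -0.03], [0.023, 0.025, -0.999]]
force: [-6.1, -2.3, 20.5]
finger_gap: 0.297
```

Request:
{"fn": "drive_tool", "kwargs": {
  "linear": [
    [0, 0, 0],
    [0, 0, 0],
    [0, 0, 0],
    [0, 0, 0]
  ],
  "roll": [0, 0, 0, 0],
  "hand": -0.05
}}

```text
time: 11.6
ee_pos: [0.5005, 0.1238, 0.0251]
orientation: [[0.976, -0.218, 0.022], [-0.218, -0.976, -0.026], [0.027, 0.021, -0.999]]
force: [2.0, 9.6, 5.5]
finger_gap: 0.523
```

```bash
python3 d.py "tw([-27,-62,120])" -103.1;  python3 - <<'E'
from workcell import snapshot
from h import *
s=snapshot("wrist"); np.savez("w12.npz",**s); cv2.imwrite("pics/w12.png",s["pixels"][:,:,::-1])
ridge(s,-62)
E
```

```text
t 11.6 tester tcp [-22.9 -60.3  25.1] world [0.5005 0.1238 0.0251] gap 0.523 F [2.  9.6 5.5] q [ 0.06  0.22  2.1  -0.04  0.8   1.88]
(array([ -1.5,   3.7, -94.9]), np.float64(0.48916684634912144), np.float64(-102.61083315365089))
 -58 174 ztop 51.6 y -60.0 |  -50 903 ztop 52.5 y -62.0 |  -42 958 ztop 52.5 y -62.7 |  -34 1017 ztop 52.5 y -62.6 |  -26 1060 ztop 52.5 y -62.4 |  -18 1127 ztop 52.6 y -62.7 |  -10 1179 ztop 52.5 y -62.7 |  -2 1182 ztop 52.6 y -62.3 |
```

View pics/w12.png

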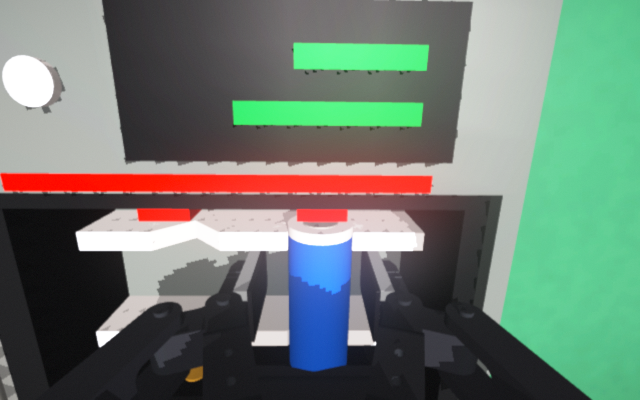

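Request:
{"fn": "drive_tool", "kwargs": {
  "linear": [
    [0, 0, -10],
    [0, 0, -30],
    [0, 0, -75],
    [0, 0, -115],
    [0, 20, -125],
    [0, 60, -125]
  ],
  "roll": [0, 0, 0, -3, -9, -17]
}}

```text
time: 12.25
ee_pos: [0.4866, 0.0694, 0.1544]
orientation: [[0.996, 0.084, 0.028], [0.085, -0.996, -0.026], [0.026, 0.028, -0.999]]
force: [0.4, -0.6, 0.1]
finger_gap: 0.528
```

```bash
python3 d.py "[.504,-.214,.15]" -75;  python3 - <<'E'
from workcell import snapshot
from h import *
s=snapshot("wrist"); np.savez("w13.npz",**s); cv2.imwrite("pics/w13.png",s["pixels"][:,:,::-1])
ridge(s,-62)
s=snapshot("top");ridge(s,-62)
E
```

```text
t 12.25 tester tcp [ -24.1 -116.4  154.4] world [0.4866 0.0694 0.1544] gap 0.528 F [ 0.4 -0.6  0.1] q [-0.05 -0.05  2.11 -0.03  1.05  1.45]
(array([ -6.8, 283.6,  12.3]), np.float64(-10.187832106235646), np.float64(-85.18783210623565))
 -58 207 ztop 52.7 y -63.1 |  -50 321 ztop 52.6 y -62.1 |  -42 325 ztop 52.7 y -62.2 |  -34 333 ztop 52.6 y -62.7 |  -26 343 ztop 52.5 y -62.5 |  -18 352 ztop 52.6 y -62.7 |  -10 359 ztop 52.6 y -63.3 |  -2 348 ztop 52.6 y -62.8 |
```

View pics/w13.png

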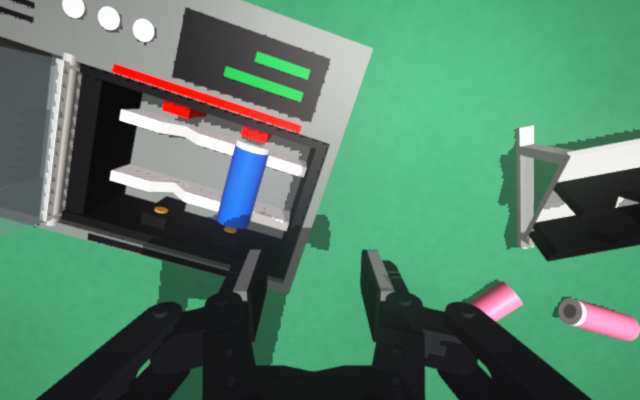

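Request:
{"fn": "drive_tool", "kwargs": {
  "linear": [
    [-1, 40, 2],
    [-2, 85, 4],
    [-3, 132, 5],
    [-4, 180, 6],
    [-5, 225, 8],
    [-6, 262, 10],
    [-6.8, 283.6, 12],
    [-6.8, 283.6, 12]
  ],
  "roll": [-2, -4, -6, -8, -10.2, -10.2, -10.2, -10.2]
}}

```text
time: 13.15
ee_pos: [0.4987, -0.2195, 0.147]
orientation: [[0.969, 0.245, 0.021], [0.246, -0.969, -0.027], [0.014, 0.031, -0.999]]
force: [0.1, 0.2, -0.3]
finger_gap: 0.53
```

```bash
sed -i 's/CT=np.array(\[.5365,.1773,0\])/CT=np.array([.5360,.1752,0])/' h.py; python3 d.py "[.504,-.2145,.057]" -75;  python3 - <<'E'
from workcell import snapshot
from h import *
s=snapshot("wrist"); np.savez("w14.npz",**s); cv2.imwrite("pics/w14.png",s["pixels"][:,:,::-1])
blues(s,[.4,-.3,.02],[.6,-.1,.15],[.26,.52])
E
```

```text
t 13.15 tester tcp [  53.2 -392.9  147. ] world [ 0.4987 -0.2195  0.147 ] gap 0.53 F [ 0.1  0.2 -0.3] q [-0.6   0.08  1.99 -0.01  1.04  0.73]
(array([ 5.1, -6.4, 89.9]), np.float64(-0.7919362212508645), np.float64(-75.79193622125088))
2079 mid-blue c [ 0.5029 -0.2156  0.0691] yaw,pit [15.4 30. ] t [-0.0358  0.0228] len 0.0586 rms 0.0003
```

View pics/w14.png

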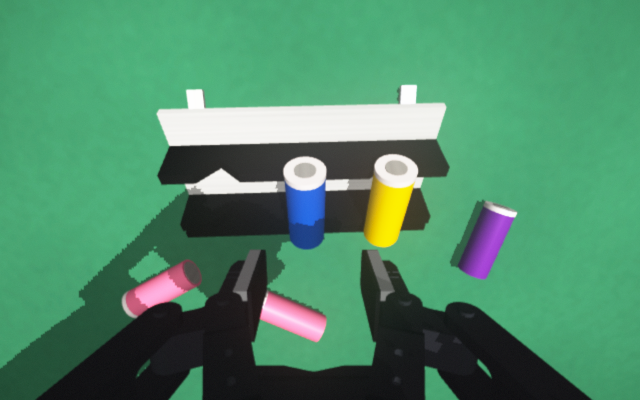

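Request:
{"fn": "drive_tool", "kwargs": {
  "linear": [
    [4, -4, 25],
    [5.5, -6.2, 65],
    [5.5, -6.2, 88],
    [5.5, -6.2, 90],
    [5.5, -6.2, 90]
  ],
  "roll": [-0.7, -0.7, -0.7, -0.7, -0.7]
}}

```text
time: 13.7
ee_pos: [0.5041, -0.2115, 0.0567]
orientation: [[0.966, 0.26, 0.019], [0.26, -0.965, -0.025], [0.012, 0.029, -0.999]]
force: [0.0, 0.3, -0.7]
finger_gap: 0.53
```

Request:
{"fn": "drive_tool", "kwargs": {
  "linear": [
    [0, 0, 0],
    [0, 0, 0],
    [0, 0, 0],
    [0, 0, 0],
    [0, 0, 0]
  ],
  "roll": [0, 0, 0, 0, 0],
  "hand": 1,
  "newtons": 25
}}

```text
time: 14.2
ee_pos: [0.5063, -0.2144, 0.0599]
orientation: [[0.965, 0.26, 0.025], [0.26, -0.965, -0.032], [0.016, 0.037, -0.999]]
force: [-0.1, -5.8, 0.5]
finger_gap: 0.293
```

```bash
python3 d.py "tw([-27,-4,150])" -103.1
```

```text
t 14.2 tester tcp [  59.3 -386.2   59.9] world [ 0.5063 -0.2144  0.0599] gap 0.293 F [-0.1 -5.8  0.5] q [-0.58  0.22  2.02 -0.02  0.86  0.74]
(array([ 105.9, -374.1, -102.4]), np.float64(28.156513306133718), np.float64(-74.94348669386629))
```

Request:
{"fn": "drive_tool", "kwargs": {
  "linear": [
    [0, 0, -15],
    [0, 0, -50],
    [2, -8, -95],
    [12, -45, -120],
    [25, -90, -124],
    [38, -138, -126],
    [51, -187, -126],
    [64, -235, -126]
  ],
  "roll": [0, 0, 0, 5, 10, 15, 20, 25]
}}

```text
time: 15.0
ee_pos: [0.504, 0.0348, 0.1807]
orientation: [[0.984, -0.177, 0.029], [-0.176, -0.984, -0.032], [0.034, 0.026, -0.999]]
force: [1.2, 1.0, -0.6]
finger_gap: 0.295
```

```bash
python3 d.py "tw([-27,-4,120])" -103.1;  python3 - <<'E'
from workcell import snapshot
from h import *
s=snapshot("wrist"); np.savez("w15.npz",**s); cv2.imwrite("pics/w15.png",s["pixels"][:,:,::-1])
blues(s,[.4,-.2,.1],[.6,.2,.3],[-.23,.5],200)
E
```

```text
t 15.0 tester tcp [   0.6 -144.   180.7] world [0.504  0.0348 0.1807] gap 0.295 F [ 1.2  1.  -0.6] q [-0.12 -0.05  2.06 -0.03  1.1   1.64]
(array([ -22.4, -142.8,   56.3]), np.float64(2.9149370658699354), np.float64(-100.18506293413004))
3436 mid-blue c [0.5011 0.0355 0.1908] yaw,pit [-9.5 31.2] t [-0.0361  0.0227] len 0.0588 rms 0.0002
```

View pics/w15.png

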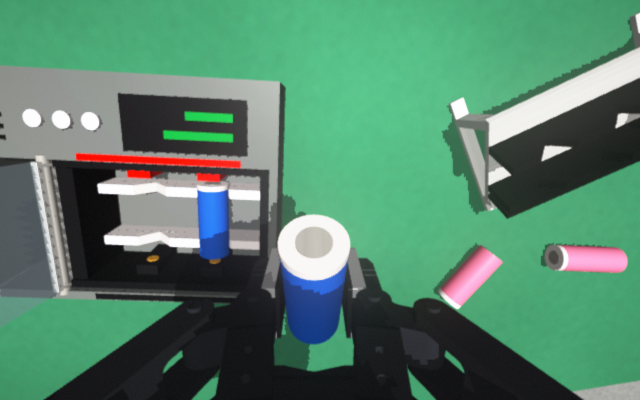

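Request:
{"fn": "drive_tool", "kwargs": {
  "linear": [
    [-6, -45, 15],
    [-12, -90, 30],
    [-18, -125, 45],
    [-20.5, -142.8, 60],
    [-20.5, -142.8, 78],
    [-20.5, -142.8, 90],
    [-20.5, -142.8, 100],
    [-20.5, -142.8, 108]
  ],
  "roll": [1, 2, 3, 3, 3, 3, 3, 3]
}}

```text
time: 15.85
ee_pos: [0.5111, 0.1825, 0.0688]
orientation: [[0.973, -0.227, 0.029], [-0.227, -0.974, -0.026], [0.034, 0.019, -0.999]]
force: [-0.4, -0.9, -0.9]
finger_gap: 0.294
```

Request:
{"fn": "drive_tool", "kwargs": {
  "linear": [
    [0, 0, 0]
  ],
  "roll": [0]
}}

```text
time: 15.95
ee_pos: [0.5106, 0.1819, 0.068]
orientation: [[0.973, -0.228, 0.027], [-0.228, -0.973, -0.026], [0.032, 0.019, -0.999]]
force: [0.0, 0.3, -0.9]
finger_gap: 0.294
```

```bash
python3 d.py "tw([-25,-4,43])" -103.1;  python3 - <<'E'
from workcell import snapshot
from h import *
s=snapshot("wrist"); np.savez("w16.npz",**s); cv2.imwrite("pics/w16.png",s["pixels"][:,:,::-1])
E
```

```text
t 15.95 tester tcp [-26.2   0.8  68. ] world [0.5106 0.1819 0.068 ] gap 0.294 F [ 0.   0.3 -0.9] q [ 0.17  0.2   2.03 -0.04  0.89  1.99]
(array([ 0.4,  4.3, 25.1]), np.float64(-0.1020186875575746), np.float64(-103.20201868755757))
```

View pics/w16.png

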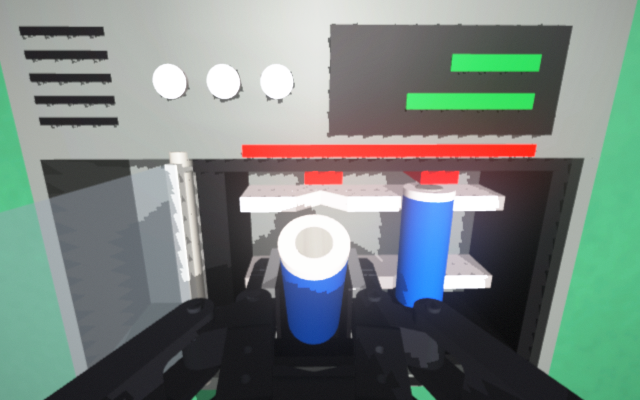

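Request:
{"fn": "drive_tool", "kwargs": {
  "linear": [
    [-1, 4.3, 14],
    [-1, 4.3, 22],
    [-1, 4.3, 26],
    [-2, 4.3, 30],
    [-4, 4.3, 34],
    [-5, 4.3, 38],
    [-6, 4.3, 42],
    [-6, 4.3, 45]
  ],
  "roll": [0, 0, 0, 0, 0, 0, 0, 0]
}}

```text
time: 16.8
ee_pos: [0.5126, 0.1758, 0.029]
orientation: [[0.972, -0.23, 0.042], [-0.229, -0.973, -0.028], [0.047, 0.018, -0.999]]
force: [-1.8, -18.7, 19.8]
finger_gap: 0.292
```

```bash
python3 d.py "tw([-27,-4,28])" -103.1;  python3 - <<'E'
from workcell import snapshot
from h import *
s=snapshot("wrist"); np.savez("w17.npz",**s); cv2.imwrite("pics/w17.png",s["pixels"][:,:,::-1])
ridge(s,-4)
E
```

```text
t 16.8 tester tcp [-22.9  -4.8  29. ] world [0.5126 0.1758 0.029 ] gap 0.292 F [ -1.8 -18.7  19.8] q [ 0.16  0.26  2.05 -0.05  0.8   1.99]
(array([-4.1, -0.8,  0.8]), np.float64(-0.1969664004195124), np.float64(-103.2969664004195))
 -58 301 ztop 51.9 y -4.7 |  -50 753 ztop 52.8 y -4.6 |  -42 809 ztop 54.4 y -4.6 |  -34 883 ztop 55.8 y -4.6 |  -26 964 ztop 57.2 y -5.0 |  -18 1032 ztop 58.4 y -4.6 |  -10 1136 ztop 59.9 y -4.6 |  -2 1210 ztop 61.3 y -5.0 |  6 136 ztop 61.8 y -4.9 |
```

View pics/w17.png

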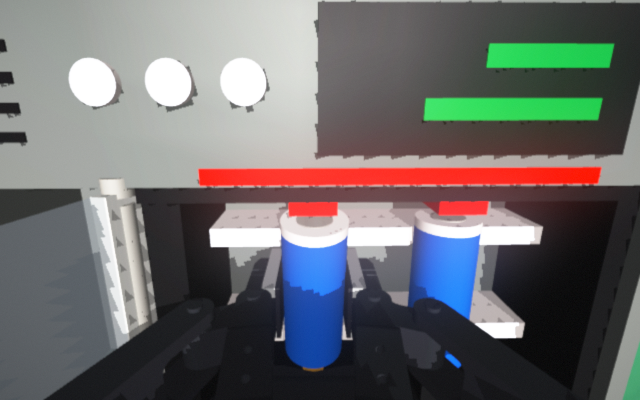

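Request:
{"fn": "drive_tool", "kwargs": {
  "linear": [
    [-2, 1.5, -5],
    [-5, 1.5, -7],
    [-6, 1.5, -5],
    [-6, 1.5, -1],
    [-7, 1.5, 2],
    [-8, 1.5, 5],
    [-9, 1.5, 7],
    [-9, 1.5, 7]
  ],
  "roll": [0, 0, 0, 0, 0, 0, 0, 0]
}}

```text
time: 17.65
ee_pos: [0.5069, 0.1763, 0.0239]
orientation: [[0.971, -0.233, 0.048], [-0.232, -0.972, -0.027], [0.053, 0.015, -0.998]]
force: [-0.5, -5.7, 13.3]
finger_gap: 0.293
```

```bash
python3 d.py "tw([-27,-4,28])" -103.1;  python3 - <<'E'
from workcell import snapshot
from h import *
s=snapshot("wrist"); np.savez("w18.npz",**s); cv2.imwrite("pics/w18.png",s["pixels"][:,:,::-1])
ridge(s,-4)
E
```

```text
t 17.65 tester tcp [-28.6  -5.5  23.9] world [0.5069 0.1763 0.0239] gap 0.293 F [-0.5 -5.7 13.3] q [ 0.16  0.26  2.06 -0.05  0.78  2.  ]
(array([ 1.8, -1.5, -4. ]), np.float64(-0.37279341833988155), np.float64(-103.47279341833988))
 -58 667 ztop 52.4 y -4.5 |  -50 961 ztop 52.7 y -5.3 |  -42 1021 ztop 52.9 y -5.0 |  -34 1064 ztop 53.2 y -4.9 |  -26 1128 ztop 53.3 y -5.5 |  -18 1193 ztop 53.6 y -5.6 |  -10 1237 ztop 53.7 y -5.9 |  -2 857 ztop 54.0 y -6.3 |
```

View pics/w18.png

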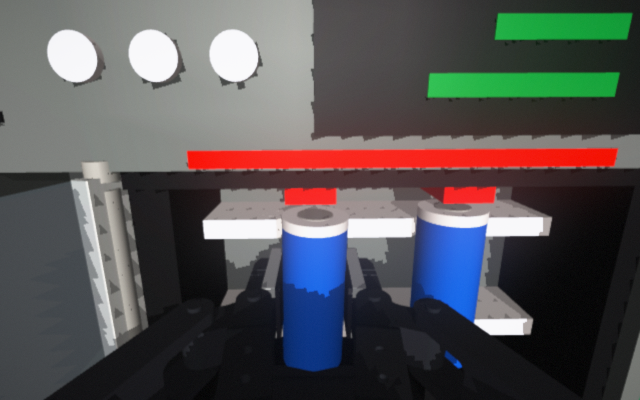

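Request:
{"fn": "drive_tool", "kwargs": {
  "linear": [
    [0, 0.5, 3],
    [0, 0.5, 5],
    [0, 0.5, 5]
  ],
  "roll": [0, 0, 0]
}}

```text
time: 18.0
ee_pos: [0.5079, 0.1763, 0.0228]
orientation: [[0.97, -0.237, 0.047], [-0.236, -0.971, -0.024], [0.052, 0.012, -0.999]]
force: [-14.1, -7.8, 29.8]
finger_gap: 0.296
```

Request:
{"fn": "drive_tool", "kwargs": {
  "linear": [
    [0, 0, -1],
    [0, 0, -1],
    [0, 0, -1],
    [0, 0, -1]
  ],
  "roll": [0, 0, 0, 0],
  "hand": 0.1
}}

```text
time: 18.4
ee_pos: [0.5075, 0.1747, 0.0244]
orientation: [[0.971, -0.235, 0.045], [-0.234, -0.972, -0.028], [0.05, 0.016, -0.999]]
force: [-5.4, -10.9, 11.9]
finger_gap: 0.451
```

```bash
python3 d.py "tw([-27,-4,28])" -103.1;  python3 - <<'E'
from workcell import snapshot
from h import *
s=snapshot("wrist"); np.savez("w19.npz",**s); cv2.imwrite("pics/w19.png",s["pixels"][:,:,::-1])
ridge(s,-4); ridge(s,-60)
E
```

```text
t 18.4 tester tcp [-27.6  -6.9  24.4] world [0.5075 0.1747 0.0244] gap 0.451 F [ -5.4 -10.9  11.9] q [ 0.16  0.26  2.06 -0.05  0.79  2.  ]
(array([ 0.8, -2.9, -3.6]), np.float64(-0.5084732568993502), np.float64(-103.60847325689934))
 -58 582 ztop 52.4 y -4.6 |  -50 986 ztop 52.5 y -4.3 |  -42 1008 ztop 52.5 y -4.4 |  -34 1068 ztop 52.5 y -4.5 |  -26 1126 ztop 52.5 y -4.5 |  -18 1172 ztop 52.5 y -4.7 |  -10 1236 ztop 52.5 y -4.5 |  -2 1044 ztop 52.6 y -4.6 | 
 -34 222 ztop 50.0 y -53.4 |  -26 1076 ztop 52.3 y -60.2 |  -18 1280 ztop 52.6 y -59.6 |  -10 1313 ztop 52.5 y -60.2 |  -2 1317 ztop 52.4 y -59.5 |  6 9 ztop 52.8 y -57.3 |
```

View pics/w19.png

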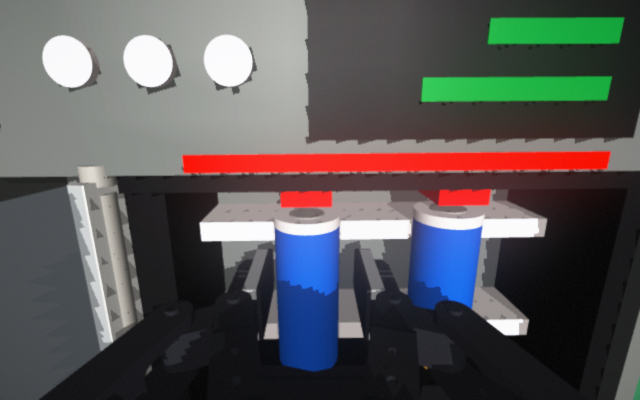

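Request:
{"fn": "drive_tool", "kwargs": {
  "linear": [
    [0.5, 0, -8],
    [1, 0, -20],
    [2, 0, -40],
    [4, 0, -80],
    [6, 0, -125],
    [6, 0, -135],
    [6, 0, -135]
  ],
  "roll": [0, 0, 0, 0, 0, 0, 0]
}}

```text
time: 19.15
ee_pos: [0.5088, 0.1778, 0.1626]
orientation: [[0.971, -0.235, 0.051], [-0.233, -0.972, -0.026], [0.056, 0.014, -0.998]]
force: [0.3, 0.5, -0.9]
finger_gap: 0.452
```

```bash
python3 d.py "tw([-27,-4,230])" -103.1;  python3 - <<'E'
from workcell import snapshot
from h import *
s=snapshot("wrist"); np.savez("w20.npz",**s); cv2.imwrite("pics/w20.png",s["pixels"][:,:,::-1])
ridge(s,-4); ridge(s,-60)
s=snapshot("scene");np.savez("s20.npz",**s)
cv2.imwrite("pics/s20.png",cv2.resize(s["pixels"][50:250,180:460,::-1],None,fx=2.8,fy=2.8,interpolation=cv2.INTER_CUBIC))
E
```

```text
t 19.15 tester tcp [-27.1  -3.6 162.6] world [0.5088 0.1778 0.1626] gap 0.452 F [ 0.3  0.5 -0.9] q [ 0.16  0.04  2.   -0.04  1.05  1.99]
(array([  3.8,   1.3, -67.3]), np.float64(-0.46473486500028116), np.float64(-103.56473486500028))
 -58 237 ztop 52.5 y -4.3 |  -50 285 ztop 52.8 y -4.0 |  -42 289 ztop 52.7 y -4.8 |  -34 289 ztop 52.6 y -4.1 |  -26 305 ztop 52.7 y -5.0 |  -18 306 ztop 52.7 y -4.3 |  -10 308 ztop 52.7 y -5.1 |  -2 245 ztop 52.6 y -4.4 | 
 -66 11 ztop 33.1 y -66.6 |  -58 203 ztop 52.4 y -60.7 |  -50 283 ztop 52.5 y -60.2 |  -42 294 ztop 52.6 y -60.7 |  -34 304 ztop 52.6 y -60.3 |  -26 313 ztop 52.6 y -60.3 |  -18 314 ztop 52.6 y -60.5 |  -10 331 ztop 52.5 y -61.4 |  -2 300 ztop 52.6 y -60.4 |
```

View pics/w20.png

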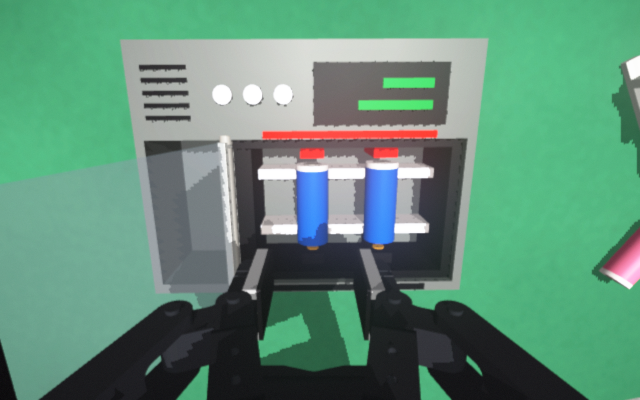

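View pics/s20.png

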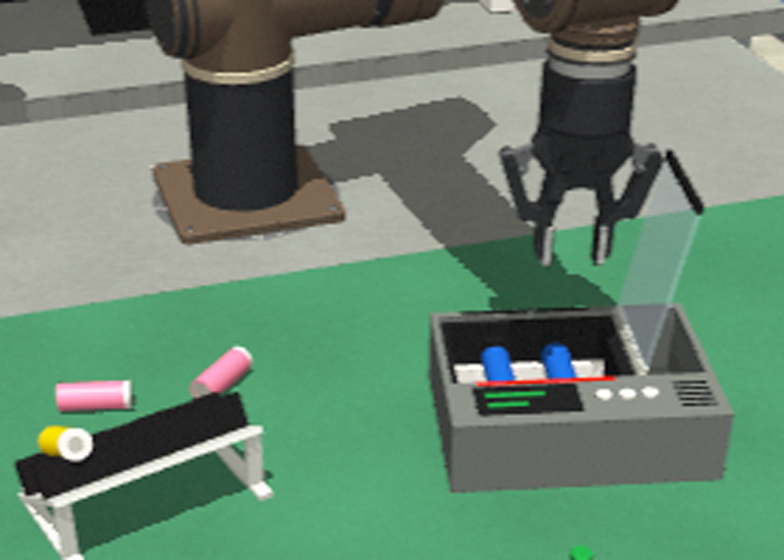

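Request:
{"fn": "drive_tool", "kwargs": {
  "linear": [
    [2, 12, -40],
    [4, 18, -85],
    [6, 10, -118],
    [6, -20, -120],
    [6, -60, -120],
    [6, -100, -120],
    [6, -122, -120],
    [6, -124, -118]
  ],
  "roll": [-8.5, -17, -25.5, -34, -42.5, -51, -59.5, -68],
  "hand": 1
}}

```text
time: 20.05
ee_pos: [0.5354, 0.3018, 0.2708]
orientation: [[0.574, 0.818, 0.038], [0.819, -0.573, -0.029], [-0.002, 0.048, -0.999]]
force: [0.3, -0.9, -0.3]
finger_gap: 0.002
```

```bash
python3 d.py "tw([-28,117,198])" -13.1
```

```text
t 20.05 tester tcp [-29.3 123.2 270.8] world [0.5354 0.3018 0.2708] gap 0.002 F [ 0.3 -0.9 -0.3] q [ 0.36  0.12  1.71 -0.04  1.28  0.99]
(array([-5.1,  0. , 72.9]), np.float64(-21.934683039875438), np.float64(-35.034683039875425))
```

Request:
{"fn": "drive_tool", "kwargs": {
  "linear": [
    [-1, 0, 10],
    [-3, 0, 30],
    [-5, 0, 60],
    [-5, 0, 73],
    [-5, 0, 73]
  ],
  "roll": [-8, -16, -22, -22, -22]
}}

```text
time: 20.55
ee_pos: [0.5329, 0.2947, 0.1927]
orientation: [[0.228, 0.973, 0.029], [0.973, -0.227, -0.032], [-0.024, 0.036, -0.999]]
force: [-0.3, 0.3, -0.4]
finger_gap: -0.003
```

```bash
python3 d.py "tw([-28,69.5,195])" -13.1;  python3 - <<'E'
from workcell import snapshot
from h import *
s=snapshot("scene");np.savez("s21.npz",**s)
cv2.imwrite("pics/s21.png",cv2.resize(s["pixels"][50:250,250:530,::-1],None,fx=2.8,fy=2.8,interpolation=cv2.INTER_CUBIC))
E
```

```text
t 20.55 tester tcp [-30.1 115.7 192.7] world [0.5329 0.2947 0.1927] gap -0.003 F [-0.3  0.3 -0.4] q [ 0.35  0.18  1.79 -0.04  1.15  0.6 ]
(array([-46.2,   2.2,  -1.1]), np.float64(-0.03958736921333639), np.float64(-13.139587369213348))
```

View pics/s21.png

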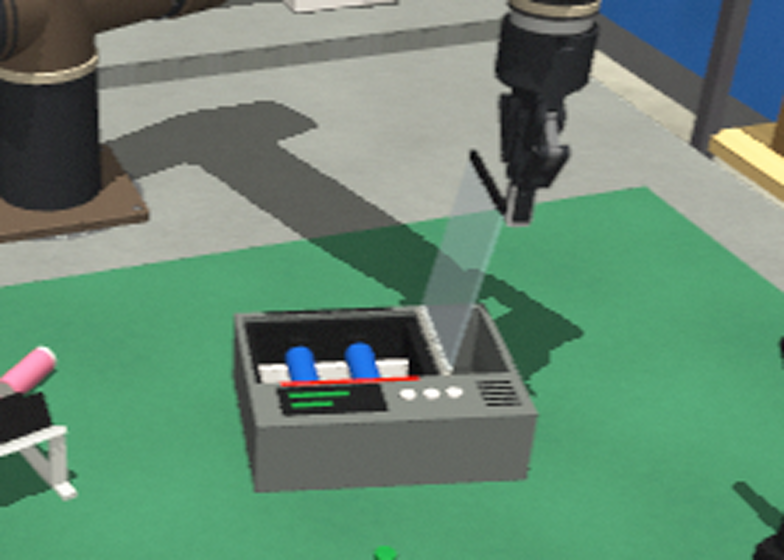

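Request:
{"fn": "drive_tool", "kwargs": {
  "linear": [
    [-14, 2, -10],
    [-30, 2, -10],
    [-46, 2, -10],
    [-62, 2, -10],
    [-78, 2, -9],
    [-94, 2, -8],
    [-108, 2, -7],
    [-119, 2, -7]
  ],
  "roll": [0, 0, 0, 0, 0, 0, 0, 0]
}}

```text
time: 21.4
ee_pos: [0.5083, 0.1777, 0.2047]
orientation: [[0.229, 0.973, 0.033], [0.973, -0.228, -0.031], [-0.022, 0.039, -0.999]]
force: [-0.6, 0.8, -0.1]
finger_gap: -0.002
```

```bash
python3 d.py "tw([-28,-24,188])" -13.1;  python3 - <<'E'
from workcell import snapshot
from h import *
s=snapshot("scene");np.savez("s22.npz",**s)
cv2.imwrite("pics/s22.png",cv2.resize(s["pixels"][50:250,250:530,::-1],None,fx=2.8,fy=2.8,interpolation=cv2.INTER_CUBIC))
E
```

```text
t 21.4 tester tcp [-27.5  -3.8 204.7] world [0.5083 0.1777 0.2047] gap -0.002 F [-0.6  0.8 -0.1] q [ 0.16  0.01  1.96 -0.04  1.15  0.41]
(array([-19.8,  -1.1,  17.1]), np.float64(-0.06468758364300697), np.float64(-13.164687583643001))
```

View pics/s22.png

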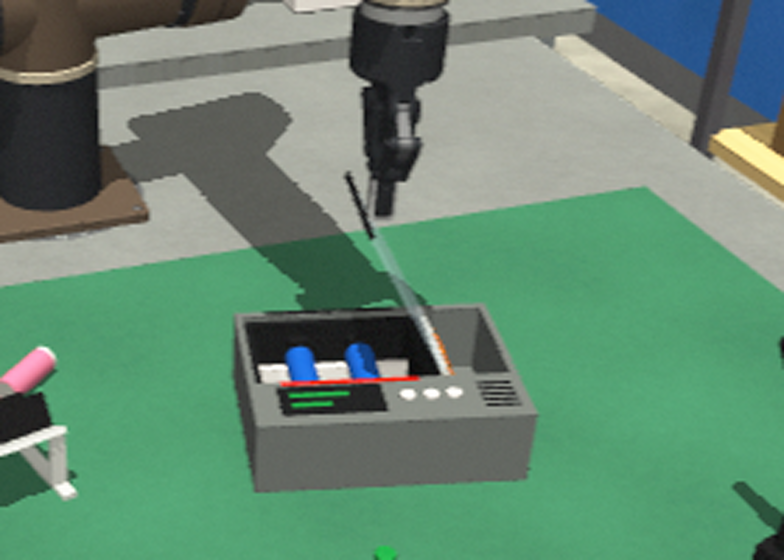

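Request:
{"fn": "drive_tool", "kwargs": {
  "linear": [
    [-10, 0, 8],
    [-20, 0, 16],
    [-30, 0, 24],
    [-40, 0, 33],
    [-49, 0, 43],
    [-56, 0, 53],
    [-62, 0, 65],
    [-66, 0, 77]
  ],
  "roll": [0, 0, 0, 0, 0, 0, 0, 0]
}}

```text
time: 22.25
ee_pos: [0.4955, 0.1095, 0.1284]
orientation: [[0.229, 0.973, 0.032], [0.973, -0.228, -0.032], [-0.024, 0.039, -0.999]]
force: [-0.3, -1.1, 0.6]
finger_gap: -0.001
```

```bash
python3 d.py "tw([-28,-81,75.5])" -13.1
```

```text
t 22.25 tester tcp [-24.6 -73.1 128.4] world [0.4955 0.1095 0.1284] gap -0.001 F [-0.3 -1.1  0.6] q [ 0.03  0.03  2.09 -0.04  1.    0.29]
(array([-6.6, -5.5, 52.9]), np.float64(-0.09964804524656756), np.float64(-13.199648045246557))
```

Request:
{"fn": "drive_tool", "kwargs": {
  "linear": [
    [-2, -1, 11],
    [-4, -2, 22],
    [-5, -2, 32],
    [-6, -2, 40],
    [-7, -2, 46],
    [-7, -2, 51],
    [-7, -2, 55],
    [-7, -2, 55]
  ],
  "roll": [0, 0, 0, 0, 0, 0, 0, 0]
}}

```text
time: 23.05
ee_pos: [0.494, 0.1015, 0.0771]
orientation: [[0.229, 0.973, 0.029], [0.973, -0.228, -0.033], [-0.025, 0.036, -0.999]]
force: [-10.5, -1.2, 22.0]
finger_gap: 0.001
```

```bash
python3 d.py "tw([-28,-81,75.5])" -13.1;  python3 - <<'E'
from workcell import snapshot
from h import *
s=snapshot("scene");np.savez("s23.npz",**s)
cv2.imwrite("pics/s23.png",cv2.resize(s["pixels"][50:250,250:530,::-1],None,fx=2.8,fy=2.8,interpolation=cv2.INTER_CUBIC))
E
```

```text
t 23.05 tester tcp [-24.2 -81.3  77.1] world [0.494  0.1015 0.0771] gap 0.001 F [-10.5  -1.2  22. ] q [ 0.02  0.1   2.12 -0.04  0.89  0.27]
(array([ 0.3, -3.8,  1.5]), np.float64(-0.06220127168759859), np.float64(-13.16220127168759))
```

View pics/s23.png

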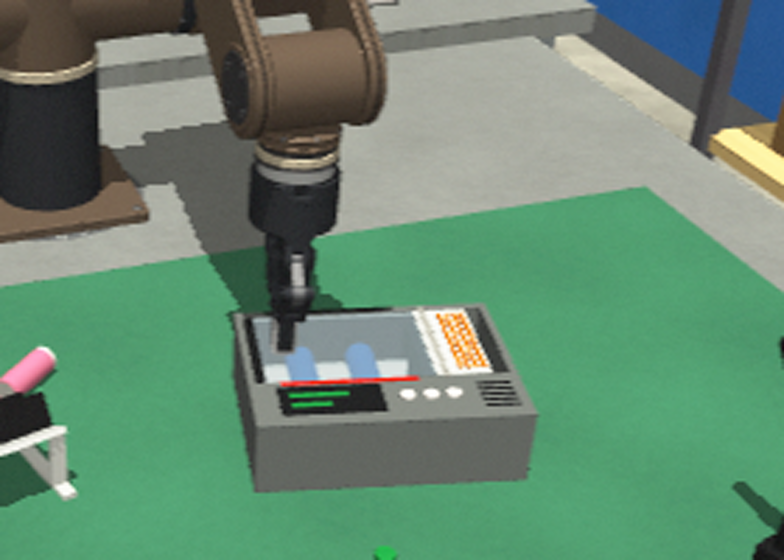

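Request:
{"fn": "drive_tool", "kwargs": {
  "linear": [
    [0, 0, -15],
    [0, 0, -60],
    [0, 0, -110],
    [-20, 10, -140],
    [-60, 20, -150],
    [-105, 30, -150],
    [-145, 30, -150],
    [-145, 30, -150]
  ],
  "roll": [0, 0, 0, 0, 0, 0, 0, 0]
}}

```text
time: 23.9
ee_pos: [0.4855, -0.0452, 0.2324]
orientation: [[0.234, 0.972, 0.031], [0.972, -0.232, -0.035], [-0.027, 0.038, -0.999]]
force: [0.0, 0.1, 0.1]
finger_gap: 0.001
```

```bash
python3 d.py "tw([-28,-81,75.5])" -13.1;  python3 - <<'E'
from workcell import snapshot
from h import *
s=snapshot("top");np.savez("top9.npz",**s)
crop(s,"pics/t9.png",150,290,170,285,5)
s0=load("top0.npz")
for n in ("top","scene"):
    a=load(n+"0.npz"); b=s if n=="top" else snapshot("scene")
    if n=="scene":
        np.savez("scene9.npz",**b); cv2.imwrite("pics/scene9.png",b["pixels"][:,:,::-1])
    Qa=(pts(a)-CT)@Rz(YT)*1000;Qb=(pts(b)-CT)@Rz(YT)*1000
    for nm,Q in (("before",Qa),("after",Qb)):
        for y0,y1 in ((-108,-95),(-60,-40),(0,20),(65,75),(85,95)):
            m=(Q[...,0]>-70)&(Q[...,0]<10)&(Q[...,1]>y0)&(Q[...,1]<y1)&(Q[...,2]>-5)&(Q[...,2]<200)
            print(n,nm,(y0,y1),m.sum(),np.median(Q[m][:,2]).round(1),end="; ")
        print()
E
```

```text
t 23.9 tester tcp [   0.7 -226.1  232.4] world [ 0.4855 -0.0452  0.2324] gap 0.001 F [0.  0.1 0.1] q [-0.29 -0.15  2.05 -0.03  1.2  -0.04]
(array([149. , -35.6, 151.7]), np.float64(-0.3506133081061762), np.float64(-13.450613308106185))
top before (-108, -95) 222 70.2; top before (-60, -40) 328 69.6; top before (0, 20) 328 70.0; top before (65, 75) 167 71.2; top before (85, 95) 154 71.4; 
top after (-108, -95) 106 70.1; top after (-60, -40) 332 70.0; top after (0, 20) 321 70.0; top after (65, 75) 166 71.1; top after (85, 95) 162 71.0; 
scene before (-108, -95) 91 68.4; scene before (-60, -40) 141 68.4; scene before (0, 20) 139 68.1; scene before (65, 75) 68 69.5; scene before (85, 95) 63 69.6; 
scene after (-108, -95) 83 68.5; scene after (-60, -40) 139 68.5; scene after (0, 20) 137 68.3; scene after (65, 75) 70 68.9; scene after (85, 95) 62 69.8;
```

View pics/t9.png

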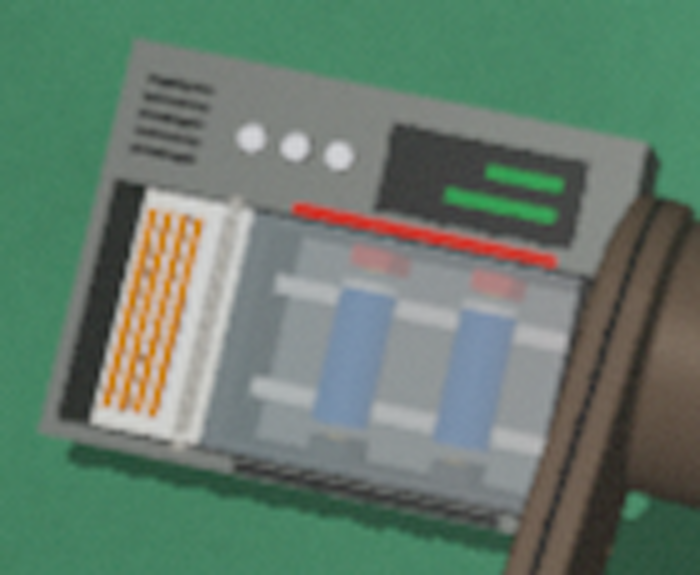

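View pics/scene9.png

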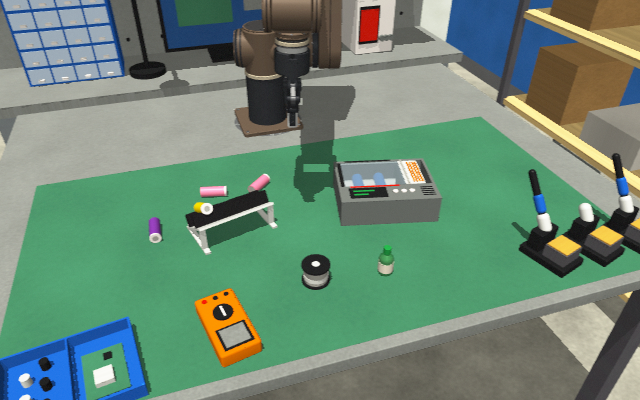

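```bash
python3 - <<'E'
from workcell import *
print(sign_off()); print(sense()["time"])
E
```

```text
the job is handed in; nothing more can be done
None
the job is handed in; nothing more can be done
```

The cell tester is loaded and handed in at about 24 s of robot time. Both blue cells lie in the V-grooves, plus ends at the red contacts, and the cover is shut over them.

- **Opening:** I pressed the ribbed edge to tip the cover to about 60°, then pushed the free edge from the front until it met the stop.
- **Cells:** I took each blue cell from the rack, lowered it until its low end met the rail, and pressed it level before letting go.
- **Shutting:** I swung the cover back, pressed the free edge down and moved the arm clear.

**Last checks**
- Before I shut the cover, the tops of both cells read flat to about 0.3 mm along their length, each within about 1 mm of its groove line.
- The cover's heights after shutting match those from before opening to within 0.6 mm, so it is flush by that measure.
- In the last picture the yellow cell is still in the rack, and the spool and bottle look to be where they started.

**What went wrong or disagreed**
- Both cells caught partway on the first press, apparently against the red contact post. I lifted each a little, shifted it back and pressed again.
- While letting go of each cell, the tool showed sideways forces of about 10 N, probably a finger linkage against the well wall.
- During opening, the cover's edge briefly pushed up on a finger with 21 N.
- The wrist camera put the tester about 2 mm from where the other two cameras did. I used the wrist value after the first cell.
- The tool picked up about 3° of tilt over the job, with no visible effect.

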